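# Trial-fit a brake pad and hold it flush with the spacer

## Robot

A 7-joint arm with a two-finger parallel gripper is mounted at the origin on the work surface. World frame = base frame: x ahead of the robot, y to its left, z up, the work surface at z = 0. Lengths are in m, angles in rad, forces in N, time in s.
With the tool pointing down it reaches from about 0.425 to 0.875 m from the base axis. Payload 4.7 kg.
Tool frame: the origin (TCP) lies at the very end of the fingers, on their centre line; the grasp point (between the pads) lies 19 mm behind it; x points along the fingers, z is the direction in which the jaws open and shut, and the axes are right-handed (so a half turn about x gives the same grasp; the last joint's range is limited). The gripper opens to 87 mm and grips with 3 to 60 N. Pads are 19 mm wide; open, the fingers measure 117 mm over their backs; the gripper's body (75 mm by 190 mm) begins 51 mm behind the grasp point.
Start: joints at [0.014, 0.321, -0.07, 1.45, 0.023, 1.371, -0.057], TCP at [0.65, -0, 0.202] pointing down, gripper open.
Joint ranges: [-2.86, 2.86], [-0.3, 2.09], [-1.38, 1.24], [0.06, 2.45], [-1.56, 4.7], [0.09, 2.05], [-2.69, 2.69]. Speed limits (rad/s): [2.57, 2.57, 3.14, 3.14, 3.14, 3.14, 3.14].

## Interface

Orientations are given as a rotation vector (axis times angle).
In Python, from bench import * gives the robot as it stands.
- The arm moves only by the shell command python3 -m handwheel 'ROWS' [OPENING] [FORCE]. ROWS is JSON, a list of rows, each an object with "xyz": the shift along the world's x, y, z in cm, a list of three; "angular": the turn, a rotation vector about the world's x, y, z in degrees, a list of three. A call has 1 to 5 rows; each row shifts and turns the pose as measured when the row begins; what a row does not reach is not made up. A row lasts 1/12 s, in which the tool goes at most 41.7 mm and 7.16 degrees, less where a joint would pass 70% of its speed; a pose out of reach is approached as far as the arm can. A call with a gripper value outside its range is refused whole. OPENING is the finger opening in cm, from 0 to 8.7, set as the call begins (- or left out, the last holds). The fingers move at their own pace and stop on an object; FORCE is the grip in N (left out, the last holds). Time passes only in rows, so rows that do not move let the fingers close. It gives the time, the measured TCP pose, the force and the opening at its end, in the units of the state.
- get_state(): the state, without advancing time (a new reading comes with each control period).
- get_image(name): name is "scene" or "side" or "wrist"; returns a dict with "pixels" (420x560x3 uint8, blue, green, red), "K" (3x3 intrinsics, pixels), "cam_to_world" (4x4, takes a point from camera to world coordinates). Camera axes: x right, y down, z forward; pixel columns grow to the right and rows downward; lengths in m; the calibration is good to about 2 mm. The wrist camera is an equidistant fisheye: a pixel r from the principal point sees the ray r / f radians off the axis. A picture is of the moment at which its call begins. There is no depth.
- close_job(): hands the job in, once; it reports no verdict.
The state is a dict: "time": time; "joint_positions": joint angles; "qd": joint speeds; "joint_torque": joint torques, N m; "position": TCP position; "tool_rot": TCP orientation; "ft_force": force on the tool from outside, world axes, zero at the start; "torque": the same for the moment, N m; "grip_width": opening from 0.0 (shut) to 1.0 (fully open).
Only numpy, scipy, OpenCV 4.12 (cv2) and the standard library are available. Lean on these libraries where they do the work, as an engineer would, in place of code of your own. Each camera call takes 0.05 s, during which the arm holds its last target.

## Task

Try the sample brake pad in the caliper on the counter: take it out of the yellow holder and hang it by its two hooked lugs over the caliper's two guide pins, lining towards the disc, and let go of it. Then take the steel spacer from the holder and slide its blade down behind the pad, level with the piston that is set back far enough to leave room for it (never force it in at the piston that stands out), press the pad flush against the disc with the spacer, and finish while still gripping the spacer and pressing. Leave the drift, the weight and the bush where they are.

Things in the scene. Friction and masses are not known exactly. Their poses are not given: they have to be found in the camera images.
- caliper: Aluminium brake caliper, fixed window-up on a base plate. Origin on the counter under the middle of the disc's face; x level, from pistons to disc; y along pad and disc; z up. In mm: disc face at x 0; window x -43 to 44, |y| under 84, open above; piston half x -95 to -43, top z 130 (thin nipple at x -82, y 0 to z 155); far half x 44 to 78, top z 125; bolts on the end bridges to z 139.
- pin_l (a point): Top of the guide pin at caliper y = +60.5, 127.5 above the counter, at x = -13.5, where the pad's left notch rests when the pad is flush. Axes as the caliper's. Pins are fixed steel rods of 9 diameter, parallel to x, across the whole window.
- pin_r (a point): The same point on top of the other guide pin, at caliper y = -60.5.
- disc: Sector of a steel brake disc, 22 thick, radius 150, fixed in the caliper, rim up. Origin in the middle of its working face (towards the pistons), 104 above the counter; axes as the caliper's, x pointing into the disc. Rim 130 above the counter in the middle, 123 at y = 44.
- piston_out_face (a point): Middle of the face (36 diameter) of the piston that stands out; 104 above the counter, 23 from the disc face. Axes as the caliper's. It leaves only 6 behind a flush pad, too little for the spacer. At y +32 or -32 of the caliper, by chance. Pistons do not move.
- piston_back_face (a point): Middle of the face (36 diameter) of the piston that is set back, at the other of y +32 and -32; 104 above the counter, 41 from the disc face. Axes as the caliper's. It leaves 24 behind a flush pad: room for the 12 thick blade.
- piston_out: The piston that stands out; origin on the counter, below where it leaves the piston half; axes as the caliper's.
- piston_back: The piston that is set back; origin on the counter, below where it leaves the piston half; axes as the caliper's.
- holder: Yellow plastic pad holder, 84 x 210, fixed. Origin on the counter under its middle, x across, y along it, z up. At y -44 a slot along y, 20 wide, walls up to 34, in which the pad stands; at y +76 a pocket 15 x 37, walls up to 36, in which the spacer stands. Both stand on its floor, 8 above the counter.
- pad: Loose brake pad, about 0.45 kg, at first upright in the holder. Origin at the middle of its steel back plate's lower edge; x from plate to lining, y along the pad, z up. Plate 7 thick (x -3.5 to 3.5), 106 long, 56 high; dark lining on the +x side, x 3.5 to 13.5, 87 long, z 4 to 41. When hung and flush its origin is at caliper x -13.5, y 0, z 81.5.
- notch_l (a point): Middle of the roof of the pad's left notch: y 60.5, z 46 of the pad, axes as the pad's. The notch, open below, 15 wide, lies between the plate's end (y 53) and the hook tip of the lug (y 68 to 76, down to z 33.5); the lug's top is at z 56. It rests on a pin; the pad then slides along the pins, with 6 of play between the disc and the piston that stands out.
- notch_r (a point): The same point of the pad's right notch, at y -60.5, z 46.
- pad_tab (a point): Point to grip the pad, across 7 of thickness (along x): on the tab that stands up from the middle of the plate, 24 wide, z 56 to 82 of the pad. This point is at z 71; axes as the pad's. Hung, it is 152.5 above the counter.
- pad_lining (a point): Middle of the lining's outer face: x 13.5, y 0, z 22.5 of the pad; axes as the pad's. It meets disc's origin when the pad is hung and flush.
- spacer: Loose steel spacer, about 0.22 kg, at first upright in the holder. Origin at the middle of its foot; x across its thickness, y across its width, z up; the same both ways round. Below, the blade: 12 thick, 34 wide, 34 high; above it a flat stem 8 thick, 22 wide, up to z 116.
- spacer_blade (a point): Middle of the spacer's blade, 17 above its foot; axes as the spacer's. It belongs level with and in front of the middle of the set-back piston's face.
- spacer_stem (a point): Point to grip the spacer: on its stem, 99 above its foot, across the 8 thickness (along x); axes as the spacer's. Gripped there, the fingers stay above the caliper and beside the pad's tab.
- drift: Copper drift, a plain rod of 18 diameter and 150 length lying on the counter; origin at the middle of its underside. Leave it alone.
- weight: Square iron weight 56 x 56 x 42 high, 1 kg; origin under its middle. Leave it alone.
- bush: Bronze bush, a ring 38 across and 30 high; origin under its middle. Leave it alone.

How it is judged:
On the way, in this order (a step that is already met when the one before it is completed fails the run):
1. the pad hangs by both lugs over the two guide pins, lining towards the disc, let go (z of pad_lining in the frame of disc between -0.005 and 0.005 m and y of pad_lining in the frame of disc between -0.006 and 0.006 m and x of pad_lining in the frame of disc between -0.012 and 0.002 m and angle between the x axis of pad and the x axis of disc, either way round below 0.2 rad and contact force between pad and caliper above 2 N and contact force between the fingers and pad below 0.1 N), for 0.2 s.
2. the spacer's blade is down in the gap between the pad and the set-back piston (z of pad_lining in the frame of disc between -0.005 and 0.005 m and y of pad_lining in the frame of disc between -0.006 and 0.006 m and x of pad_lining in the frame of disc between -0.012 and 0.002 m and angle between the x axis of pad and the x axis of disc, either way round below 0.2 rad and y of spacer_blade in the frame of piston_back_face between -0.01 and 0.01 m and z of spacer_blade in the frame of piston_back_face between -0.012 and 0.012 m and x of spacer_blade in the frame of piston_back_face between 0.004 and 0.022 m and angle between spacer's own z axis and vertical below 0.15 rad), for 0.2 s.
At the end, for the whole second after the job is handed in: Pad hung on both pins (6 mm), lining flush with the disc (2.5 mm, 0.05 rad) and pressed on it with over 3 N by the spacer, which the fingers hold; its blade is upright at the set-back piston (10 mm sideways, 12 mm in height) and leans on no piston or caliper (all of step 2 and x of pad_lining in the frame of disc above -0.0025 m and angle between the x axis of pad and the x axis of disc, either way round below 0.05 rad and contact force between pad and disc above 3 N and contact force between spacer and pad above 3 N and contact force between the fingers and spacer above 1 N and contact force between spacer and piston_back below 1 N and contact force between spacer and caliper below 1 N); the arm keeps its last pose, push and grip.
It fails at once if the spacer is forced at the piston that stands out (over 15 N) (contact force between spacer and piston_out above 15 N).
It fails at once if the drift, the weight or the bush is moved by more than 3 cm (distance of any of drift, weight, bush from where it was at the start of the episode above 0.03 m).
It also fails if it takes over 67 s, if anything falls off the work surface, if the arm or the gripper's body presses on something with over 40 N, if the wrist force passes 120 N, or if a joint passes its speed limit or range.

## Working session

There is one attempt and no reset: what is moved stays moved. The work goes in short steps, Python scripts to look and compute and a shell command to move; the robot and the scene stay as the last step left them, time stands still between calls to the robot, and variables do not carry over. Pictures are saved under pics/ and viewed, and the job is handed in when it is done.

```bash
mkdir -p pics; ls; python3 - <<'E'
from bench import *
import cv2
s=get_state(); print({k:s[k] for k in ('time','position','tool_rot','ft_force','grip_width')})
for n in ("scene","side","wrist"):
    d=get_image(n); cv2.imwrite(f"pics/{n}0.png",d["pixels"]); print(n,d["K"],d["cam_to_world"])
E
```

```text
pics
{'time': 0.0, 'position': array([ 6.49405888e-01, -6.43390163e-05,  2.01250953e-01]), 'tool_rot': array([-9.20503322e-05,  1.57270636e+00, -7.83470015e-05]), 'ft_force': array([-0.0263991 ,  0.26326978, -0.24027034]), 'grip_width': 1.0025309401608784}
scene [[379.54201239   0.         279.66366398]
 [  0.         379.54201239 210.21107399]
 [  0.           0.           1.        ]] [[ 0.16485386  0.82606464 -0.53892523  1.06012925]
 [ 0.98630901 -0.13573394  0.09365276 -0.0896716 ]
 [ 0.00421279 -0.54698583 -0.83713126  0.89123207]
 [ 0.          0.          0.          1.        ]]
side [[524.70508002   0.         289.81671031]
 [  0.         524.70508002 206.82873132]
 [  0.           0.           1.        ]] [[-0.71866661 -0.48885041  0.49451348 -0.29942328]
 [-0.69530975  0.51330141 -0.50305666  0.8387286 ]
 [-0.00791501 -0.70537007 -0.70879504  1.29036494]
 [ 0.          0.          0.          1.        ]]
wrist [[325.1922621    0.         276.99076977]
 [  0.         325.1922621  209.41095196]
 [  0.           0.           1.        ]] [[ 9.99998538e-01  1.18715559e-03 -1.23052081e-03  6.49273489e-01]
 [ 7.97989764e-04 -9.60528253e-01 -2.78181304e-01  7.63349355e-02]
 [-1.51219450e-03  2.78179916e-01 -9.60527796e-01  3.84388299e-01]
 [ 0.00000000e+00  0.00000000e+00  0.00000000e+00  1.00000000e+00]]
```

View pics/scene0.png

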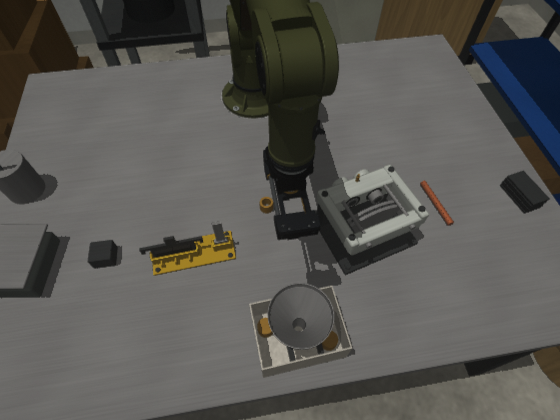

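View pics/side0.png

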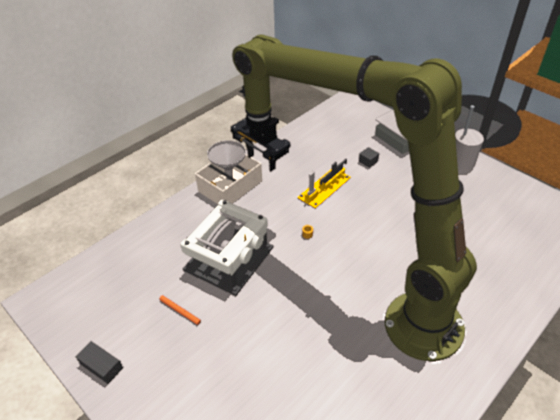

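View pics/wrist0.png

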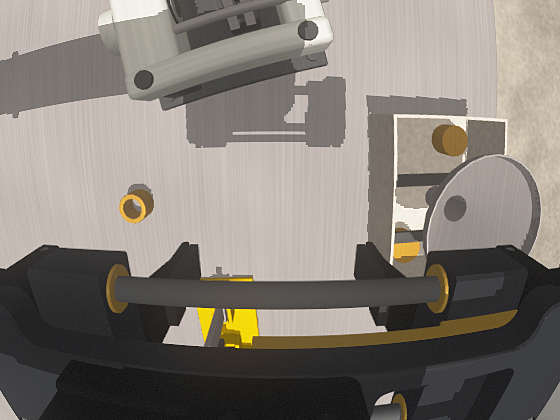

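```bash
python3 - <<'E'
import cv2,numpy as np
s=cv2.imread("pics/scene0.png"); d=cv2.imread("pics/side0.png")
def crop(im,x0,y0,x1,y1,f): return cv2.resize(im[y0:y1,x0:x1],None,fx=f,fy=f,interpolation=cv2.INTER_CUBIC)
cv2.imwrite("pics/c_hold.png",crop(s,130,210,250,290,6))
cv2.imwrite("pics/c_cal.png",crop(s,310,155,440,275,5))
cv2.imwrite("pics/c_cal2.png",crop(d,170,195,280,295,6))
cv2.imwrite("pics/c_hold2.png",crop(d,290,140,370,215,7))
E
```

```text
(no output)
```

View pics/c_hold.png

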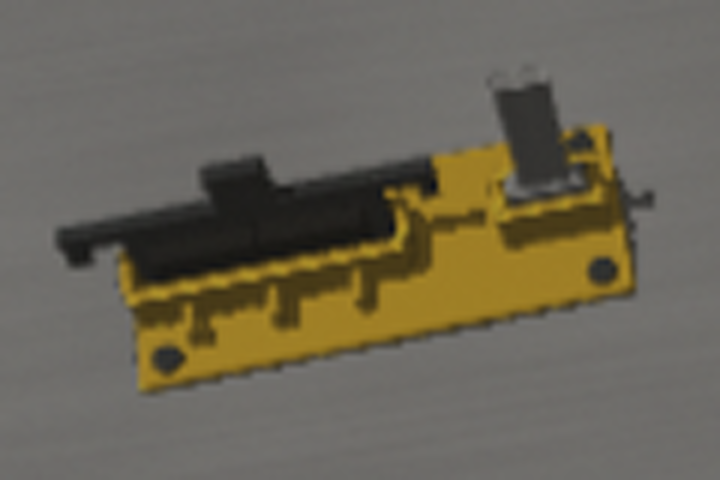

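View pics/c_cal.png

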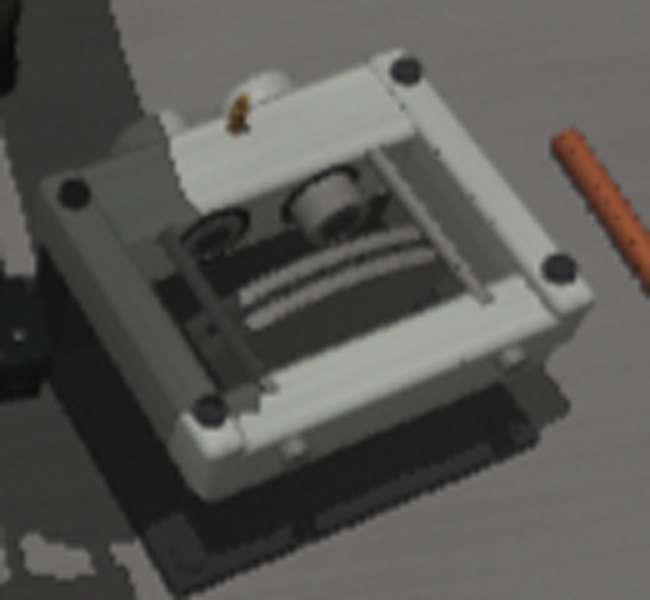

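View pics/c_cal2.png

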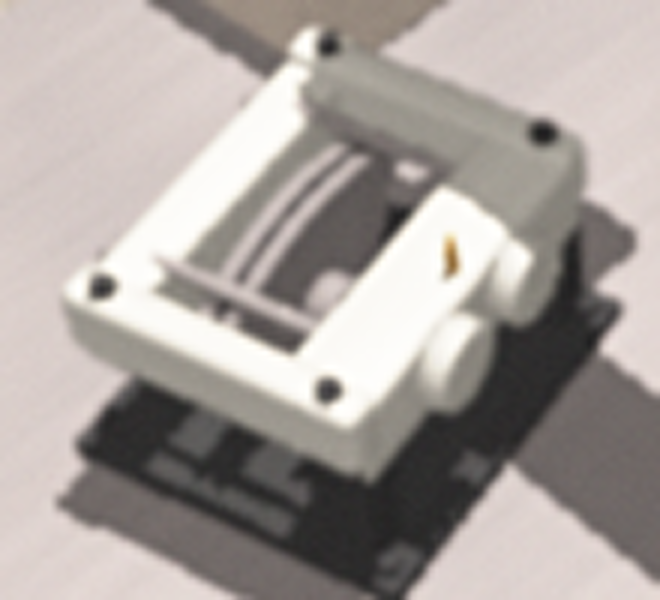

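View pics/c_hold2.png

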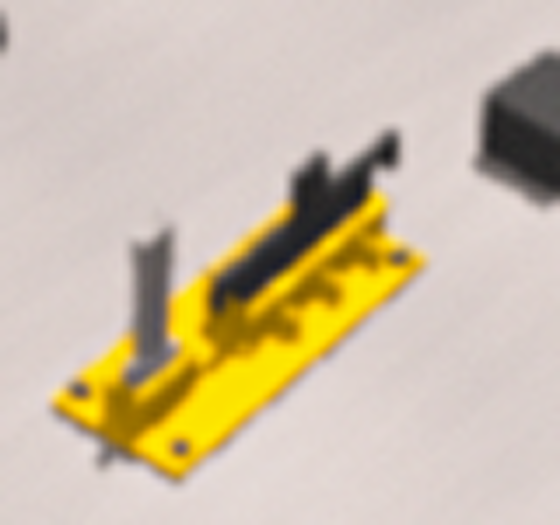

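```bash
cat > h.py <<'E'
import numpy as np,cv2
from bench import *
CAL={}
def ray(d,u,v):
    K=d["K"];T=d["cam_to_world"]
    if d.get("fish"):
        p=np.array([(u-K[0,2])/K[0,0],(v-K[1,2])/K[1,1]]);t=np.linalg.norm(p)
        r=np.array([*(p/max(t,1e-9)*np.sin(t)),np.cos(t)])
    else: r=np.array([(u-K[0,2])/K[0,0],(v-K[1,2])/K[1,1],1.])
    return T[:3,3],T[:3,:3]@r/np.linalg.norm(r)
def onz(d,u,v,z):
    o,r=ray(d,u,v); return o+r*(z-o[2])/r[2]
def proj(d,P):
    T=d["cam_to_world"];K=d["K"];p=T[:3,:3].T@(np.asarray(P)-T[:3,3])
    if d.get("fish"):
        t=np.arctan2(np.hypot(p[0],p[1]),p[2]);q=p[:2]/max(np.hypot(p[0],p[1]),1e-9)*t
    else:q=p[:2]/p[2]
    return np.array([K[0,0]*q[0]+K[0,2],K[1,1]*q[1]+K[1,2]])
def img(n,save=None):
    d=dict(get_image(n)); d["fish"]=(n=="wrist")
    if save: cv2.imwrite(save,d["pixels"])
    return d
def two(rs):
    A=0;b=0
    for o,r in rs:
        M=np.eye(3)-np.outer(r,r);A=A+M;b=b+M@o
    return np.linalg.solve(A,b)
E
python3 - <<'E'
from h import *
s=img("scene");d=img("side")
c=lambda p,x,y,f:((p[0]+.5)/f+x-.5,(p[1]+.5)/f+y-.5)
# bolts order: piston -y, piston +y, far +y, far -y
S=[(75,193),(405,70),(558,268),(210,410)]
D=[(543,132),(328,388),(100,285),(328,45)]
D=[(543,132),(328,388),(100,285),(328,45)]
for a,b in zip(S,D):
    ps=c(a,310,155,5);pd=c(b,170,195,6)
    print(onz(s,*ps,.139)[:2],onz(d,*pd,.139)[:2],two([ray(s,*ps),ray(d,*pd)]))
# holder screws (floor 8mm) and corners
for q in [(168,358),(602,270),(580,138),(140,388),(632,290)]:
    print('hs',onz(s,*c(q,130,210,6),.008)[:2])
for q in [(180,447),(78,390),(400,257),(180,478),(422,262)]:
    print('hd',onz(d,*c(q,290,140,7),.008)[:2])
E
```

```text
[0.54472845 0.1108747 ] [0.54025019 0.11401761] [0.54257395 0.11184645 0.1357386 ]
[0.49657825 0.29503057] [0.49275108 0.29891961] [0.49457046 0.29704068 0.13592292]
[0.62484453 0.32786465] [0.621391   0.33320831] [0.62341625 0.33080269 0.13550424]
[0.67277493 0.14360834] [0.6669685  0.14797924] [0.67059684 0.14514684 0.13455373]
hs [ 0.61691802 -0.32369228]
hs [ 0.60563958 -0.14011332]
hs [ 0.53886749 -0.14363536]
hs [ 0.62877634 -0.33507138]
hs [ 0.61720652 -0.12834913]
hd [ 0.54285349 -0.14429644]
hd [ 0.60735355 -0.13914896]
hd [ 0.55416316 -0.32805657]
hd [ 0.52835033 -0.12824159]
hd [ 0.54336031 -0.33293851]
```

```bash
python3 -m handwheel '[{"xyz":[-1.3,-4,0],"angular":[0,0,1]},{"xyz":[-1.3,-4,0],"angular":[0,0,1]},{"xyz":[-1.3,-4,0],"angular":[0,0,1]},{"xyz":[-1.3,-4,0],"angular":[0,0,0.5]},{"xyz":[-1.2,-4,0],"angular":[0,0,0]}]'; python3 -m handwheel '[{"xyz":[0,-4,0],"angular":[0,0,0]},{"xyz":[0,-3.5,0],"angular":[0,0,0]},{"xyz":[0,0,0],"angular":[0,0,0]},{"xyz":[0,0,0],"angular":[0,0,0]}]'
python3 - <<'E'
from h import *
d=img("wrist","pics/w1.png");print(d["cam_to_world"]);s=get_state();print(s["time"],s["position"],s["tool_rot"])
E
```

```text
time: 0.67
position: [0.5859, -0.1873, 0.2003]
tool_rot: [-0.064, 1.57, 0.078]
ft_force: [0.7, -0.2, -0.1]
grip_width: 1.003
time: 1.0
position: [0.5785, -0.2798, 0.2005]
tool_rot: [-0.055, 1.573, 0.059]
ft_force: [0.6, 1.6, -0.9]
grip_width: 0.999
[[ 0.99728055  0.07150527  0.01784688  0.57290881]
 [ 0.0736543  -0.95859888 -0.27506952 -0.20405432]
 [-0.00256092  0.27563598 -0.96125868  0.38372854]
 [ 0.          0.          0.          1.        ]]
1.05 [ 0.57780374 -0.28108351  0.20041755] [-0.05595749  1.57383989  0.05706772]
```

View pics/w1.png

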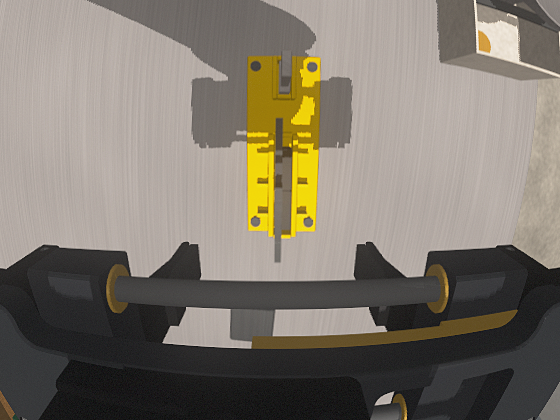

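```bash
python3 - <<'E'
import cv2
s=cv2.imread("pics/w1.png")
cv2.imwrite("pics/w1c.png",cv2.resize(s[40:270,235:335],None,fx=2.6*2,fy=2.6,interpolation=cv2.INTER_CUBIC)[:600])
cv2.imwrite("pics/w1d.png",cv2.resize(s[110:270,225:335],None,fx=5,fy=3.7,interpolation=cv2.INTER_CUBIC)[:600])
E
```

```text
(no output)
```

View pics/w1c.png

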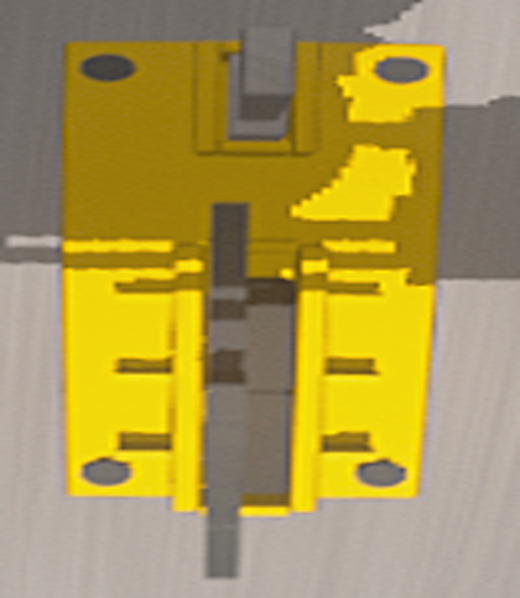

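View pics/w1d.png

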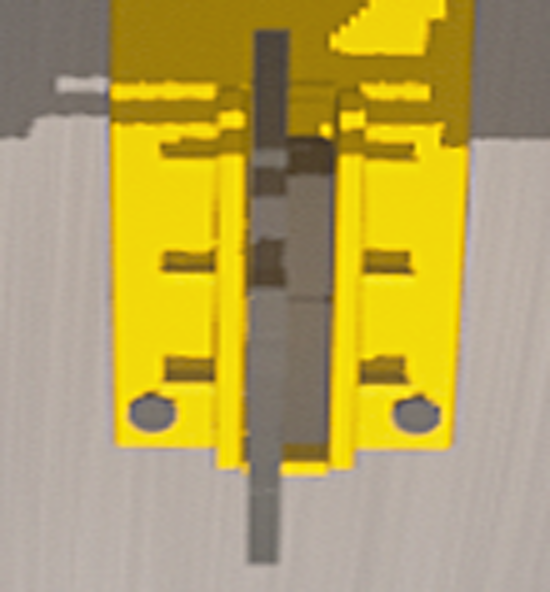

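```bash
python3 - <<'E'
from h import *
d=img("wrist")
def c(p): return ((p[0]+.5)/5.2+235-.5,(p[1]+.5)/2.6+40-.5)
q=[onz(d,*c(p),.009)[:2] for p in [(108,67),(402,68),(107,471),(382,472)]]
print(np.round(q,4)); m=np.mean(q,0)
y=(q[0]+q[1]-q[2]-q[3]); print('holder ctr',m,'yaw',np.degrees(np.arctan2(-y[0],y[1])))
e=[onz(d,*c(p),.064)[:2] for p in [(230,204),(222,577)]]
print('pad ends',e,np.mean(e,0),np.linalg.norm(e[0]-e[1]),np.degrees(np.arctan2(-(e[0]-e[1])[0],(e[0]-e[1])[1])))
# stem top at z .124
print('stem top',[onz(d,*c(p),.124)[:2] for p in [(243,27),(295,27)]])
yaw=np.radians(3.5);R=np.array([[np.cos(yaw),-np.sin(yaw)],[np.sin(yaw),np.cos(yaw)]])
print('pad by holder',m+R@[0,-.044],'spacer',m+R@[0,.076])
E
```

```text
[[ 0.5423 -0.1457]
 [ 0.6062 -0.1411]
 [ 0.5537 -0.3292]
 [ 0.6178 -0.325 ]]
holder ctr [ 0.57998428 -0.23525592] yaw 3.573738416583747
pad ends [array([ 0.57314726, -0.20504019]), array([ 0.58266065, -0.35564265])] [ 0.57790396 -0.28034142] 0.15090263686945027 3.614508297775363
stem top [array([ 0.5709574 , -0.14989892]), array([ 0.57877223, -0.14926036])]
pad by holder [ 0.58267041 -0.27917385] spacer [ 0.57534459 -0.15939767]
```

```bash
cat >> h.py <<'E'
from scipy.spatial.transform import Rotation as Ro
def st():
    s=get_state();R=Ro.from_rotvec(s["tool_rot"]).as_matrix();z=R[:,2];x=R[:,0]
    print("t",round(s["time"],2),"pos mm",np.round(s["position"]*1e3,1),"yaw",round(np.degrees(np.arctan2(z[1],z[0])),2),"jaw tilt",round(np.degrees(z[2]),2),"down xy deg",np.round(np.degrees(x[:2]),2),"F",np.round(s["ft_force"],1),"w",round(s["grip_width"]*87,1))
    return s,R
E
python3 -m handwheel '[{"xyz":[0,0,-3.5],"angular":[0,0,0.3]},{"xyz":[0,0,-3.5],"angular":[0,0,0]},{"xyz":[0,0,-3.5],"angular":[0,0,0]},{"xyz":[0,0,-2],"angular":[0,0,0]}]'
python3 -c "
from h import *
st();img('wrist','pics/w2.png')"
```

```text
time: 1.43
position: [0.5859, -0.2732, 0.0799]
tool_rot: [-0.071, 1.556, 0.069]
ft_force: [0.2, -0.6, -0.9]
grip_width: 0.999
t 1.43 pos mm [ 585.9 -273.2   79.9] yaw 5.12 jaw tilt 0.75 down xy deg [ 0.76 -0.06] F [ 0.2 -0.6 -0.9] w 86.9
```

View pics/w2.png

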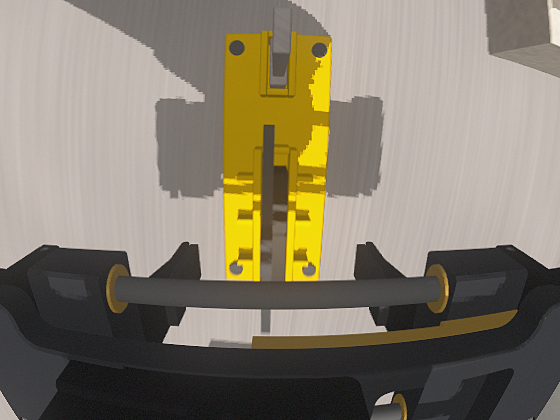

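```bash
python3 -m handwheel '[{"xyz":[0,0,0],"angular":[0,0,0]},{"xyz":[0,0,0],"angular":[0,0,0]},{"xyz":[0,0,0],"angular":[0,0,0]}]'
python3 -c "
from h import *
st()"
```

```text
time: 1.73
position: [0.5853, -0.2664, 0.0764]
tool_rot: [-0.073, 1.563, 0.079]
ft_force: [0.3, -1.0, -0.6]
grip_width: 0.997
t 1.73 pos mm [ 585.3 -266.4   76.4] yaw 5.54 jaw tilt 0.41 down xy deg [0.39 0.25] F [ 0.3 -1.  -0.6] w 86.8
```

```bash
python3 -m handwheel '[{"xyz":[-0.7,-1.3,0],"angular":[0,0,-1.9]},{"xyz":[0,0,0],"angular":[0,0,0]},{"xyz":[0,0,0],"angular":[0,0,0]}]'
python3 -c "
from h import *
st()"
```

```text
time: 1.98
position: [0.5811, -0.2804, 0.0815]
tool_rot: [-0.048, 1.556, 0.05]
ft_force: [0.8, 0.9, 0.1]
grip_width: 1.003
t 1.98 pos mm [ 581.1 -280.4   81.5] yaw 3.58 jaw tilt 0.82 down xy deg [0.81 0.09] F [0.8 0.9 0.1] w 87.2
```

```bash
python3 -m handwheel '[{"xyz":[-0.3,0,-1.2],"angular":[0,0.7,0]},{"xyz":[0,0,-0.8],"angular":[0,0,0]},{"xyz":[0,0,0],"angular":[0,0,0]}]'
python3 -c "
from h import *
st()
s=img('side','pics/s2.png')
print(proj(s,[.578,-.28,.09]))
"; python3 -c "
import cv2
a=cv2.imread('pics/s2.png');cv2.imwrite('pics/s2c.png',cv2.resize(a[110:210,280:380],None,fx=6,fy=6,interpolation=cv2.INTER_CUBIC))"
```

```text
time: 2.23
position: [0.5789, -0.283, 0.0629]
tool_rot: [-0.048, 1.565, 0.046]
ft_force: [-0.4, 0.6, 0.0]
grip_width: 1.001
t 2.23 pos mm [ 578.9 -283.    62.9] yaw 3.42 jaw tilt 0.32 down xy deg [ 0.32 -0.08] F [-0.4  0.6  0. ] w 87.1
[334.34620359 162.38921034]
```

View pics/s2c.png

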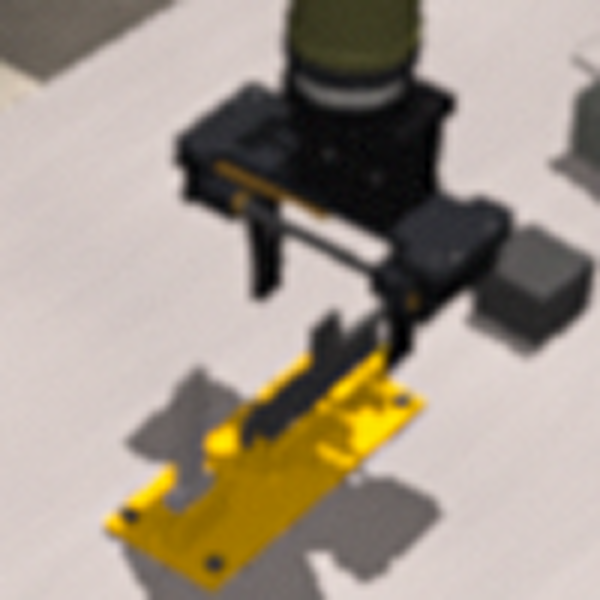

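```bash
python3 -m handwheel '[{"xyz":[0,0.2,0],"angular":[0,0,0]},{"xyz":[0,0,0],"angular":[0,0,0]},{"xyz":[0,0,0],"angular":[0,0,0]},{"xyz":[0,0,0],"angular":[0,0,0]},{"xyz":[0,0,0],"angular":[0,0,0]}]' 0 45;python3 -m handwheel '[{"xyz":[0,0,0],"angular":[0,0,0]},{"xyz":[0,0,0],"angular":[0,0,0]},{"xyz":[0,0,0],"angular":[0,0,0]}]'
python3 -c "
from h import *
st();img('wrist','pics/w3.png')"
```

```text
time: 2.7
position: [0.5789, -0.2799, 0.0625]
tool_rot: [-0.048, 1.566, 0.047]
ft_force: [0.2, 0.2, 0.2]
grip_width: 0.707
time: 2.95
position: [0.5793, -0.2798, 0.0628]
tool_rot: [-0.048, 1.565, 0.047]
ft_force: [-0.3, -0.4, -0.3]
grip_width: 0.476
t 2.95 pos mm [ 579.3 -279.8   62.8] yaw 3.5 jaw tilt 0.3 down xy deg [ 0.3  -0.03] F [-0.3 -0.4 -0.3] w 41.4
```

View pics/w3.png

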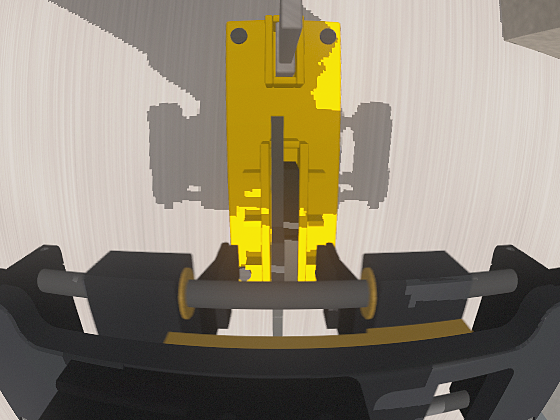

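Fingers (u 230 and 325) are closing symmetrically on the plate at u 278; continue closing.

```bash
for i in 1 ; do python3 -m handwheel '[{"xyz":[0,0,0],"angular":[0,0,0]},{"xyz":[0,0,0],"angular":[0,0,0]},{"xyz":[0,0,0],"angular":[0,0,0]},{"xyz":[0,0,0],"angular":[0,0,0]},{"xyz":[0,0,0],"angular":[0,0,0]}]';python3 -m handwheel '[{"xyz":[0,0,0],"angular":[0,0,0]},{"xyz":[0,0,0],"angular":[0,0,0]},{"xyz":[0,0,0],"angular":[0,0,0]}]';done
python3 -c "
from h import *
st()"
```

```text
time: 3.42
position: [0.5793, -0.2799, 0.063]
tool_rot: [-0.048, 1.565, 0.047]
ft_force: [0.8, -0.3, 0.8]
grip_width: 0.075
time: 3.67
position: [0.5794, -0.28, 0.063]
tool_rot: [-0.048, 1.565, 0.047]
ft_force: [-0.8, 0.9, 0.3]
grip_width: 0.077
t 3.67 pos mm [ 579.4 -280.    63. ] yaw 3.49 jaw tilt 0.32 down xy deg [ 0.32 -0.04] F [-0.8  0.9  0.3] w 6.7
```

```bash
python3 -m handwheel '[{"xyz":[0,0,1.5],"angular":[0,0,0]},{"xyz":[0,0,3.5],"angular":[0,0,0]},{"xyz":[0,0,4],"angular":[0,0,0]},{"xyz":[0,0,4],"angular":[0,0,0]},{"xyz":[0,0,4],"angular":[0,0,0]}]'; python3 -m handwheel '[{"xyz":[0,0,0],"angular":[0,0,0]},{"xyz":[0,0,0],"angular":[0,0,0]}]'
python3 -c "
from h import *
st();img('wrist','pics/w4.png');img('scene','pics/sc4.png');img('side','pics/s4.png')"
python3 -c "
import cv2
a=cv2.imread('pics/w4.png');cv2.imwrite('pics/w4c.png',cv2.resize(a[60:360,140:420],None,fx=2,fy=2,interpolation=cv2.INTER_CUBIC))"
```

```text
time: 4.08
position: [0.5669, -0.2739, 0.2184]
tool_rot: [-0.037, 1.597, 0.06]
ft_force: [0.4, -0.3, -4.9]
grip_width: 0.069
time: 4.25
position: [0.5699, -0.2754, 0.2268]
tool_rot: [-0.041, 1.587, 0.056]
ft_force: [-1.4, 0.5, -6.7]
grip_width: 0.073
t 4.25 pos mm [ 569.9 -275.4  226.8] yaw 3.51 jaw tilt -0.92 down xy deg [-0.96  0.51] F [-1.4  0.5 -6.7] w 6.4
```

View pics/w4c.png

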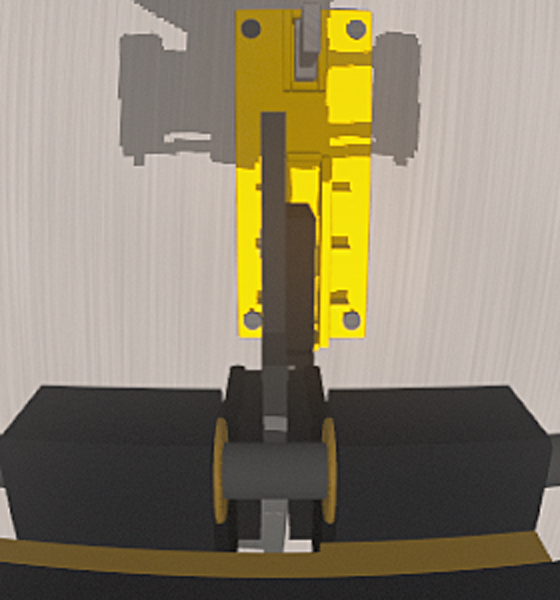

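View pics/sc4.png

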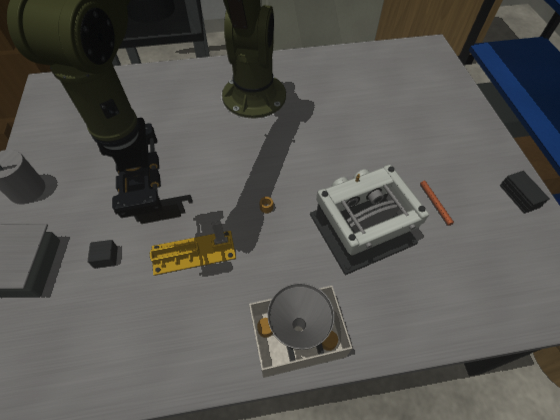

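```bash
python3 - <<'E'
from h import *
s,R=st();d=img("wrist")
a=cv2.cvtColor(d["pixels"],cv2.COLOR_BGR2GRAY)
p=s["position"]
# plane: tool x = -1mm from TCP (pad z 56), intersect ray
def ontool(u,v,h):
    o,r=ray(d,u,v);n=R[:,0];q0=p+n*h
    q=o+r*(n@(q0-o))/(n@r); return R.T@(q-p)*1e3
for u,v in [(271,116.5),(276,116.),(282,116.5)]: print(ontool(u,v,-.001))
print(a[105:125,276])
E
```

```text
t 4.4 pos mm [ 569.5 -275.1  225.1] yaw 3.51 jaw tilt -1.03 down xy deg [-1.07  0.56] F [-0.2 -0.6 -4.7] w 6.5
[-1.         77.08297583 -3.80210735]
[-1.         77.35925315 -1.04098758]
[-1.         77.08567957  2.27244519]
[130 133 131 131 132 131 132 131 132 134 124  77  74  75  78  80  76  77
  75  79]
```

```bash
python3 -m handwheel '[{"xyz":[0.4,3,0.5],"angular":[-0.5,-1,2]},{"xyz":[0.4,4,0],"angular":[0,0,2]},{"xyz":[0.4,4,0],"angular":[0,0,2]},{"xyz":[0.4,4,0],"angular":[0,0,2]},{"xyz":[0.4,4,0],"angular":[0,0,2]}]';python3 -m handwheel '[{"xyz":[0.4,4,0],"angular":[0,0,1]},{"xyz":[0.4,4,0],"angular":[0,0,0]},{"xyz":[0,3,0],"angular":[0,0,0]},{"xyz":[0,0,0],"angular":[0,0,0]},{"xyz":[0,0,0],"angular":[0,0,0]}]'
python3 -c "
from h import *
st();img('wrist','pics/w5.png')
"
```

```text
time: 4.87
position: [0.5791, -0.0953, 0.217]
tool_rot: [-0.175, 1.587, 0.167]
ft_force: [1.3, -0.6, -4.8]
grip_width: 0.071
time: 5.28
position: [0.5801, 0.0356, 0.2058]
tool_rot: [-0.197, 1.601, 0.205]
ft_force: [0.5, -1.0, -4.9]
grip_width: 0.071
t 5.28 pos mm [580.1  35.6 205.8] yaw 14.62 jaw tilt -2.22 down xy deg [-2.29 -0.  ] F [ 0.5 -1.  -4.9] w 6.2
```

View pics/w5.png

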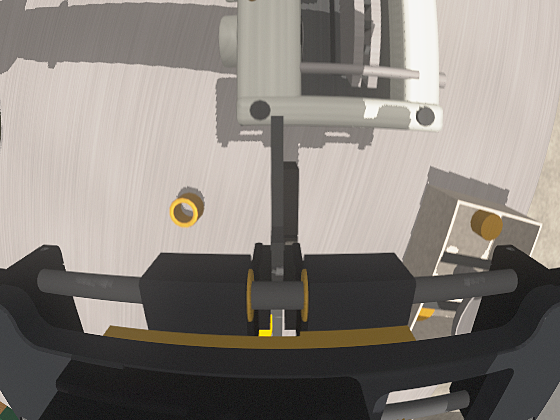

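```bash
python3 -m handwheel '[{"xyz":[0.3,0,3],"angular":[0,-1,0]},{"xyz":[0.3,0,4],"angular":[0,-1,0]},{"xyz":[0.3,0,3],"angular":[0,0,0]},{"xyz":[0,0,0],"angular":[0,0,0]},{"xyz":[0,0,0],"angular":[0,0,0]}]'
python3 -c "
from h import *
st();img('wrist','pics/w6.png')
"
```

```text
time: 5.75
position: [0.5838, 0.0305, 0.2994]
tool_rot: [-0.194, 1.585, 0.197]
ft_force: [-0.4, 0.2, -6.9]
grip_width: 0.074
t 5.75 pos mm [583.8  30.5 299.4] yaw 14.25 jaw tilt -1.27 down xy deg [-1.3  -0.07] F [-0.4  0.2 -6.9] w 6.4
```

View pics/w6.png

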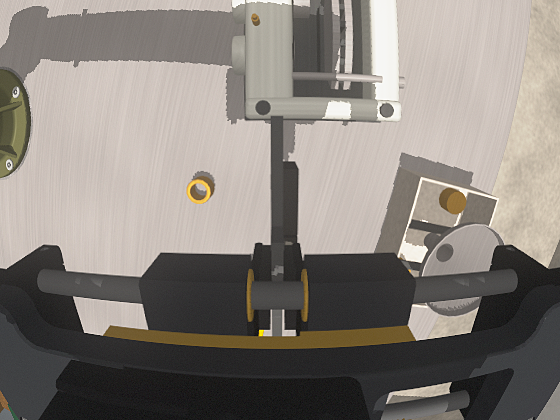

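```bash
python3 -m handwheel '[{"xyz":[-0.4,3,0],"angular":[0,-1,0]},{"xyz":[-0.4,4,0],"angular":[0,0,0]},{"xyz":[0,0,0],"angular":[0,0,0]},{"xyz":[0,0,0],"angular":[0,0,0]}]'
python3 -c "
from h import *
st();img('wrist','pics/w7.png')
"
```

```text
time: 6.13
position: [0.5732, 0.0949, 0.2903]
tool_rot: [-0.189, 1.579, 0.183]
ft_force: [0.3, -1.3, -5.8]
grip_width: 0.075
t 6.13 pos mm [573.2  94.9 290.3] yaw 13.56 jaw tilt -0.96 down xy deg [-0.91 -0.33] F [ 0.3 -1.3 -5.8] w 6.6
```

View pics/w7.png

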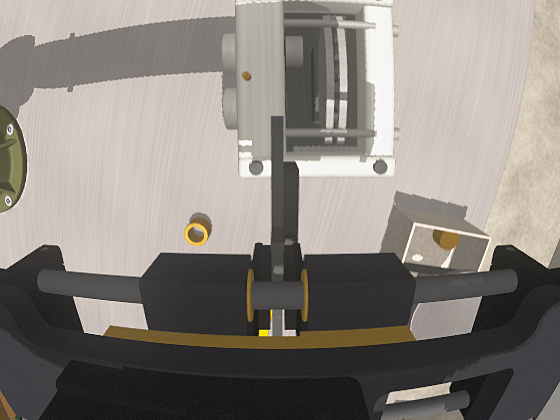

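```bash
python3 -c "
import cv2
a=cv2.imread('pics/w7.png');cv2.imwrite('pics/w7c.png',cv2.resize(a[0:190,220:410],None,fx=3.15,fy=3.15,interpolation=cv2.INTER_CUBIC))"
```

```text
(no output)
```

View pics/w7c.png

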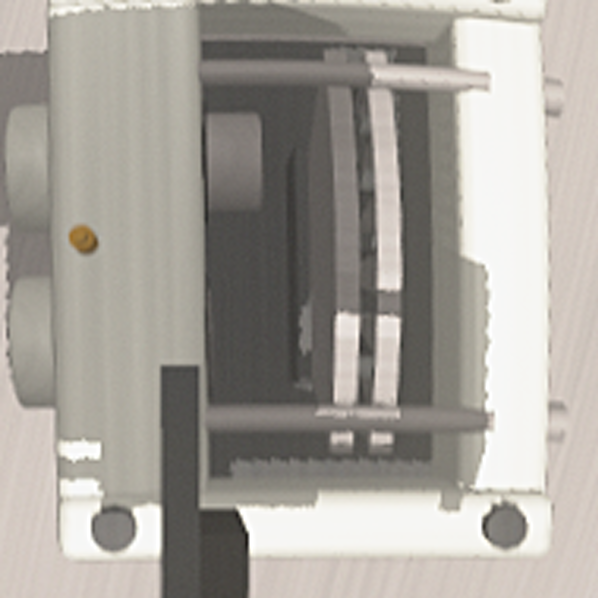

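```bash
python3 - <<'E'
from h import *
st();d=img("wrist")
c=lambda p:((p[0]+.5)/3.15+220-.5,(p[1]+.5)/3.15-.5)
def pr(n,p,z):
    q=onz(d,*c(p),z);print(n,np.round(q[:2]*1e3,1));return q[:2]
ul=pr('UL',(205,72),.123);ur=pr('UR',(470,79),.123);ll=pr('LL',(215,418),.123);lr=pr('LR',(470,422),.123)
print('pin dirs',[np.degrees(np.arctan2(*(b-a)[::-1])) for a,b in((ul,ur),(ll,lr))])
b1=pr('b1',(113,527),.139);b2=pr('b2',(504,524),.139);print('bolt dir',np.degrees(np.arctan2(*(b2-b1)[::-1])))
w1=pr('win edge z130',(203,50),.130);w2=pr('win edge',(202,350),.130);e=w1-w2;print('dir',np.degrees(np.arctan2(-e[0],e[1])))
f=pr('disc near',(333,300),.130);g=pr('disc far',(402,290),.130)
n=pr('nipple',(90,236),.155)
yaw=np.radians(14.5);ex=np.array([np.cos(yaw),np.sin(yaw)]);ey=np.array([-ex[1],ex[0]])
for nm,q in dict(ul=ul,ur=ur,ll=ll,lr=lr,b1=b1,b2=b2,w1=w1,w2=w2,f=f,g=g,n=n).items(): print(nm,np.round([q@ex*1e3,q@ey*1e3],1))
E
```

```text
t 6.18 pos mm [572.6  97.  289.8] yaw 13.68 jaw tilt -1.0 down xy deg [-0.99 -0.17] F [-1.3  1.6 -4.7] w 6.3
UL [534.2 275.3]
UR [622.6 299.3]
LL [566.3 158.3]
LR [652.1 180.1]
pin dirs [np.float64(15.24446444421033), np.float64(14.2899711298466)]
b1 [542.  116.1]
b2 [669.1 150. ]
bolt dir 14.95144410303205
win edge z130 [532.1 280.9]
win edge [556.5 179.6]
dir 13.51472227729555
disc near [594.4 207. ]
disc far [615.9 216.7]
nipple [514.7 205.9]
ul [586.1 132.7]
ur [677.7 133.9]
ll [587.9  11.5]
lr [676.4  11.1]
b1 [553.8 -23.3]
b2 [685.3 -22.3]
w1 [585.5 138.7]
w2 [583.7  34.6]
f [627.3  51.6]
g [650.6  55.6]
n [549.9  70.5]
```

```bash
python3 -m handwheel '[{"xyz":[0.2,3,0],"angular":[0,-1,0.8]},{"xyz":[0.3,4,0],"angular":[0,-0.3,0.3]},{"xyz":[0.2,4,0],"angular":[0,0,0]},{"xyz":[0,1,-1],"angular":[0,0,0]},{"xyz":[0,0,0],"angular":[0,0,0]}]'
python3 -c "
from h import *
st()
"
```

```text
time: 6.65
position: [0.5808, 0.2093, 0.2747]
tool_rot: [-0.196, 1.563, 0.181]
ft_force: [-0.3, -0.1, -6.5]
grip_width: 0.073
t 6.65 pos mm [580.8 209.3 274.7] yaw 13.77 jaw tilt -0.07 down xy deg [ 0.06 -0.53] F [-0.3 -0.1 -6.5] w 6.3
```

```bash
python3 -m handwheel '[{"xyz":[-0.6,1,-2],"angular":[0.5,0,0.7]},{"xyz":[0,0,-2.5],"angular":[0,0,0]},{"xyz":[0,0,0],"angular":[0,0,0]},{"xyz":[0,0,0],"angular":[0,0,0]}]'
python3 -c "
from h import *
st();img('wrist','pics/w8.png')
a=cv2.imread('pics/w8.png');cv2.imwrite('pics/w8c.png',cv2.resize(a[120:320,180:380],None,fx=3,fy=3,interpolation=cv2.INTER_CUBIC))
"
```

```text
time: 6.98
position: [0.5755, 0.2158, 0.2273]
tool_rot: [-0.198, 1.562, 0.195]
ft_force: [-0.2, 0.4, -4.5]
grip_width: 0.072
t 6.98 pos mm [575.5 215.8 227.3] yaw 14.32 jaw tilt -0.05 down xy deg [-0.02 -0.1 ] F [-0.2  0.4 -4.5] w 6.2
```

View pics/w8.png

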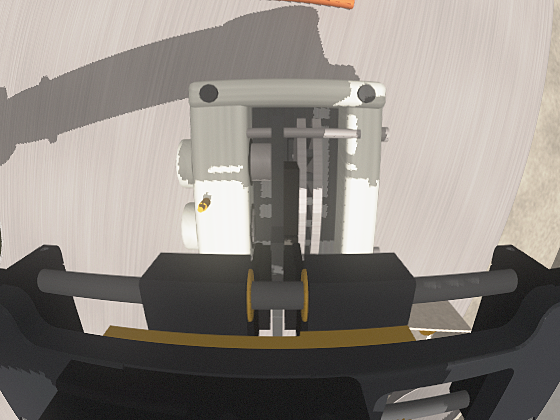

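View pics/w8c.png

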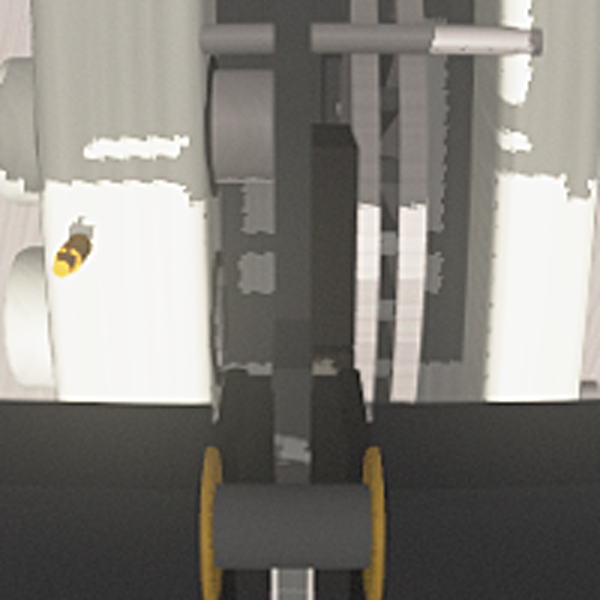

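```bash
cat >> h.py <<'E'
def ontool(d,p,R,u,v,zworld=None,h=None):
    o,r=ray(d,u,v)
    if h is None: q=o+r*(zworld-o[2])/r[2]
    else:
        n=R[:,0];q=o+r*(n@(p+n*h-o))/(n@r)
    return np.round(R.T@(q-p)*1e3,1)
E
python3 - <<'E'
from h import *
s,R=st();d=img("wrist");p=s["position"]
c=lambda a:((a[0]+.5)/3+180-.5,(a[1]+.5)/3+120-.5)
for n,a,z in [('pinL',(250,38),.123),('pinM',(400,40),.123),('disc far edge',(426,240),.129),('disc near',(358,230),.129),('win',(208,200),.130),('far win',(490,300),.125),('disc near y44',(351,100),.1235)]:
    print(n,ontool(d,p,R,*c(a),zworld=z))
for n,a,h in [('plate L',(275,200),-.001),('plate R',(312,200),-.001),('lining R',(357,200),.014),('lining end',(330,125),.014),('plate L0',(276,20),-.001),('plate R0',(311,20),-.001)]:
    print(n,ontool(d,p,R,*c(a),h=h))
a=d["pixels"]; print(a[60:140,277].mean(1).astype(int))
E
```

```text
t 7.03 pos mm [575.6 214.7 226.9] yaw 14.26 jaw tilt -0.1 down xy deg [-0.06 -0.18] F [-0.8 -1.3 -5. ] w 6.4
pinL [103.8  63.7 -12.7]
pinM [103.7  63.4  31.2]
disc far edge [97.8  4.3 39.7]
disc near [97.9  7.3 19.2]
win [ 96.9  16.6 -25.1]
far win [101.8 -15.9  61.3]
disc near y44 [103.3  45.4  17. ]
plate L [-1.  37.5 -3.7]
plate R [-1.  37.6  3.4]
lining R [14.  34.4 13. ]
lining end [14.  50.   7.3]
plate L0 [-1.  71.7 -3.4]
plate R0 [-1.  71.7  3. ]
[126 127 127 125 125 124 125 125 128 128 128 129 131 132 129 129 125 146
 156 161 161 166 165 171 173 173 169 167 169 169 169 169 167 163 161 161
 164 163 156 147 143 142 135 123 113 102  73  74  75  72  75  73  76  73
  75  76  78  74  78  76  75  77  75  76  75  75  75  77  75  77  77  76
  72  77  75  73  76  75  76  76]
```

```bash
python3 -m handwheel '[{"xyz":[0.1,0.2,-1.5],"angular":[0,0,0]},{"xyz":[0,0,-1.5],"angular":[0,0,0]},{"xyz":[0,0,0],"angular":[0,0,0]},{"xyz":[0,0,0],"angular":[0,0,0]}]'
python3 -c "
from h import *
st()
"
```

```text
time: 7.42
position: [0.5819, 0.2144, 0.2043]
tool_rot: [-0.191, 1.552, 0.189]
ft_force: [0.6, -0.4, -4.2]
grip_width: 0.071
t 7.42 pos mm [581.9 214.4 204.3] yaw 13.9 jaw tilt 0.59 down xy deg [ 0.61 -0.  ] F [ 0.6 -0.4 -4.2] w 6.2
```

```bash
python3 -m handwheel '[{"xyz":[-0.5,0.25,0],"angular":[0,0.6,0.3]},{"xyz":[0,0,0],"angular":[0,0,0]},{"xyz":[0,0,0],"angular":[0,0,0]}]'
python3 -c "
from h import *
st()
"
```

```text
time: 7.67
position: [0.5785, 0.2165, 0.2085]
tool_rot: [-0.193, 1.558, 0.194]
ft_force: [0.4, -0.1, -5.3]
grip_width: 0.07
t 7.67 pos mm [578.5 216.5 208.5] yaw 14.12 jaw tilt 0.24 down xy deg [0.23 0.07] F [ 0.4 -0.1 -5.3] w 6.1
```

```bash
python3 -m handwheel '[{"xyz":[-0.25,0.05,-0.6],"angular":[0,0.3,0]},{"xyz":[-0.05,0,-0.6],"angular":[0,0.1,0]},{"xyz":[-0.05,0,-0.6],"angular":[0,0.1,0]},{"xyz":[0,0,0],"angular":[0,0,0]}]'
python3 -c "
from h import *
s,R=st();img('wrist','pics/w9.png')
a=cv2.imread('pics/w9.png');cv2.imwrite('pics/w9c.png',cv2.resize(a[120:320,180:380],None,fx=3,fy=3,interpolation=cv2.INTER_CUBIC))
"
```

```text
time: 8.0
position: [0.5755, 0.2178, 0.1912]
tool_rot: [-0.192, 1.564, 0.196]
ft_force: [-0.1, -0.0, -5.3]
grip_width: 0.074
t 8.0 pos mm [575.5 217.8 191.2] yaw 14.15 jaw tilt -0.08 down xy deg [-0.12  0.15] F [-0.1 -0.  -5.3] w 6.4
```

View pics/w9c.png

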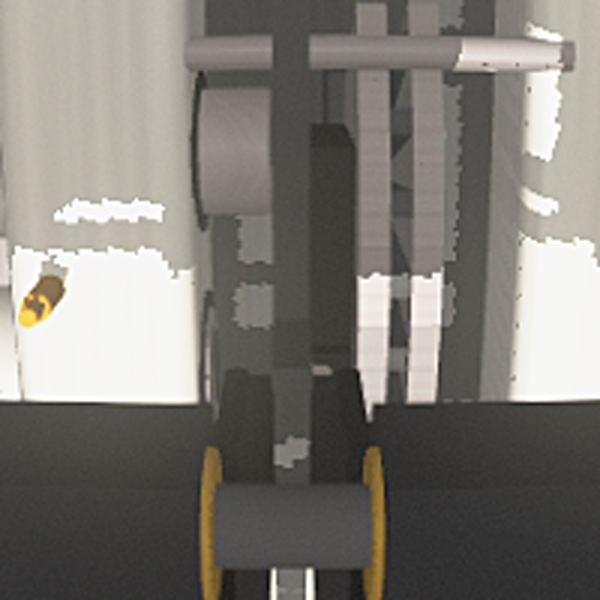

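```bash
python3 - <<'E'
from h import *
s,R=st();d=img("wrist");p=s["position"]
c=lambda a:((a[0]+.5)/3+180-.5,(a[1]+.5)/3+120-.5)
for n,a,z in [('pinL',(240,52),.123),('pinM',(400,53),.123),('disc far edge',(441,300),.1295),('disc near',(358,300),.1295),('win',(194,230),.130),('far win',(519,300),.125),('disc near y44',(357,100),.1235)]:
    print(n,ontool(d,p,R,*c(a),zworld=z))
E
```

```text
t 8.05 pos mm [575.7 217.9 191.7] yaw 14.15 jaw tilt -0.04 down xy deg [-0.09  0.16] F [-0.5  0.1 -4.5] w 6.6
pinL [ 68.9  61.6 -13.8]
pinM [68.9 61.5 27.4]
disc far edge [62.2 -3.1 39.3]
disc near [62.2 -3.  17.1]
win [ 61.8  16.1 -25.8]
far win [66.7 -4.6 61.8]
disc near y44 [68.4 49.2 16.4]
```

```bash
python3 -m handwheel '[{"xyz":[0,0,-0.6],"angular":[0,0.1,0.1]},{"xyz":[-0.1,0,-0.6],"angular":[0,0.1,0]},{"xyz":[-0.1,0,-0.6],"angular":[0,0.1,0]},{"xyz":[0,0,0],"angular":[0,0,0]}]'
python3 -c "
from h import *
st()
"
```

```text
time: 8.43
position: [0.5742, 0.218, 0.1728]
tool_rot: [-0.192, 1.567, 0.199]
ft_force: [0.0, -0.1, -5.0]
grip_width: 0.068
t 8.43 pos mm [574.2 218.  172.8] yaw 14.25 jaw tilt -0.27 down xy deg [-0.33  0.19] F [ 0.  -0.1 -5. ] w 5.9
```

```bash
python3 -m handwheel '[{"xyz":[0.15,0,-0.6],"angular":[-0.1,-0.2,0]},{"xyz":[0,0,-0.5],"angular":[0,0,0]},{"xyz":[0,0,0],"angular":[0,0,0]}]'
python3 -c "
from h import *
st();img('wrist','pics/w10.png')
a=cv2.imread('pics/w10.png');cv2.imwrite('pics/w10c.png',cv2.resize(a[120:320,180:380],None,fx=3,fy=3,interpolation=cv2.INTER_CUBIC))
"
```

```text
time: 8.68
position: [0.5756, 0.2178, 0.1601]
tool_rot: [-0.194, 1.564, 0.196]
ft_force: [-0.6, -0.5, -4.7]
grip_width: 0.071
t 8.68 pos mm [575.6 217.8 160.1] yaw 14.25 jaw tilt -0.13 down xy deg [-0.15  0.07] F [-0.6 -0.5 -4.7] w 6.2
```

View pics/w10c.png

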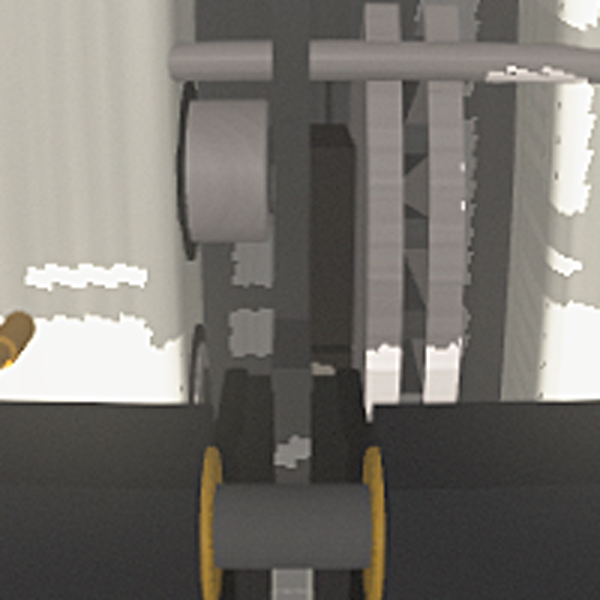

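```bash
python3 -m handwheel '[{"xyz":[0.05,0,-0.6],"angular":[0,0,0]},{"xyz":[0,0,-0.5],"angular":[0,0,0]},{"xyz":[0,0,0],"angular":[0,0,0]}]'
python3 -c "
from h import *
st()
"
```

```text
time: 8.98
position: [0.5767, 0.2181, 0.1489]
tool_rot: [-0.194, 1.563, 0.197]
ft_force: [-0.7, -0.0, -5.1]
grip_width: 0.075
t 8.98 pos mm [576.7 218.1 148.9] yaw 14.25 jaw tilt -0.05 down xy deg [-0.07  0.1 ] F [-0.7 -0.  -5.1] w 6.5
```

```bash
python3 -m handwheel '[{"xyz":[0,0,-0.5],"angular":[0,0,0]},{"xyz":[0,0,-0.4],"angular":[0,0,0]},{"xyz":[0,0,0],"angular":[0,0,0]}]'
python3 -c "
from h import *
st();img('wrist','pics/w11.png')
a=cv2.imread('pics/w11.png');cv2.imwrite('pics/w11c.png',cv2.resize(a[120:320,180:380],None,fx=3,fy=3,interpolation=cv2.INTER_CUBIC))
"
```

```text
time: 9.23
position: [0.5767, 0.218, 0.139]
tool_rot: [-0.194, 1.563, 0.197]
ft_force: [-1.3, -1.0, -5.5]
grip_width: 0.07
t 9.23 pos mm [576.7 218.  139. ] yaw 14.24 jaw tilt -0.04 down xy deg [-0.07  0.1 ] F [-1.3 -1.  -5.5] w 6.1
```

View pics/w11c.png

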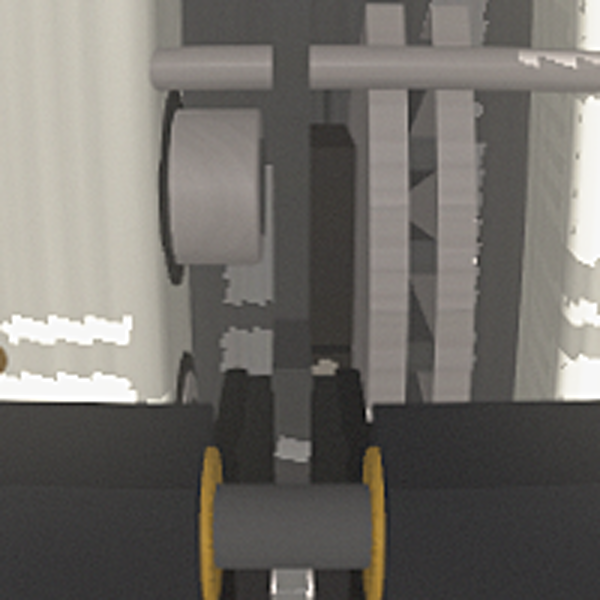

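```bash
python3 -m handwheel '[{"xyz":[0,0,-0.2],"angular":[0,0,0]},{"xyz":[0,0,-0.2],"angular":[0,0,0]}]'
python3 -c "
from h import *
st()"
```

```text
time: 9.45
position: [0.5774, 0.2184, 0.1362]
tool_rot: [-0.193, 1.561, 0.197]
ft_force: [-1.7, -0.4, 3.7]
grip_width: 0.068
t 9.45 pos mm [577.4 218.4 136.2] yaw 14.24 jaw tilt 0.06 down xy deg [0.03 0.13] F [-1.7 -0.4  3.7] w 5.9
```

```bash
python3 -m handwheel '[{"xyz":[0,0,0],"angular":[0,0,0]},{"xyz":[0,0,0],"angular":[0,0,0]},{"xyz":[0,0,0],"angular":[0,0,0]},{"xyz":[0,0,0],"angular":[0,0,0]},{"xyz":[0,0,0],"angular":[0,0,0]}]' 4.5
python3 -c "
from h import *
st()"
```

```text
time: 9.87
position: [0.5806, 0.2198, 0.1409]
tool_rot: [-0.191, 1.552, 0.198]
ft_force: [0.1, 0.6, 0.0]
grip_width: 0.362
t 9.87 pos mm [580.6 219.8 140.9] yaw 14.24 jaw tilt 0.59 down xy deg [0.53 0.32] F [0.1 0.6 0. ] w 31.5
```

```bash
python3 -m handwheel '[{"xyz":[-0.1,0,1],"angular":[0,0,0]},{"xyz":[0,0,3],"angular":[0,0,0]},{"xyz":[0,0,4],"angular":[0,0,0]},{"xyz":[0,0,2],"angular":[0,0,0]},{"xyz":[0,0,0],"angular":[0,0,0]}]'
python3 -c "
from h import *
st();img('wrist','pics/w12.png');img('scene','pics/sc12.png');img('side','pics/s12.png')
a=cv2.imread('pics/s12.png');b=cv2.imread('pics/sc12.png')
cv2.imwrite('pics/s12c.png',np.hstack([cv2.resize(a[180:310,160:290],(395,395),interpolation=cv2.INTER_CUBIC),cv2.resize(b[150:280,310:440],(395,395),interpolation=cv2.INTER_CUBIC)]))
"
```

```text
time: 10.28
position: [0.5774, 0.2192, 0.2461]
tool_rot: [-0.192, 1.555, 0.198]
ft_force: [0.0, 1.1, 0.7]
grip_width: 0.514
t 10.28 pos mm [577.4 219.2 246.1] yaw 14.26 jaw tilt 0.43 down xy deg [0.37 0.28] F [0.  1.1 0.7] w 44.7
```

View pics/s12c.png

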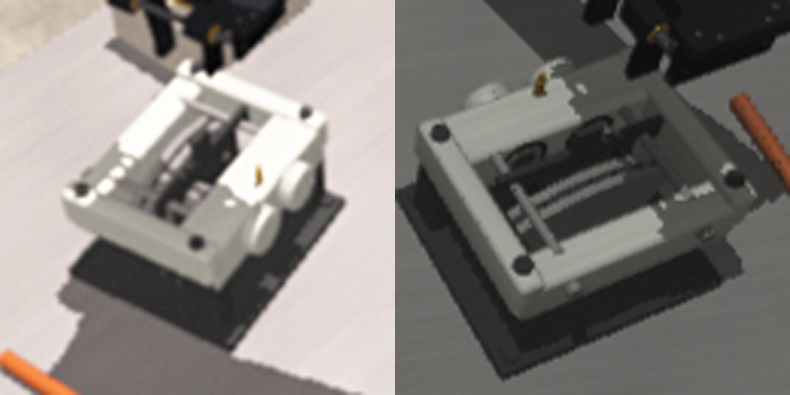

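View pics/w12.png

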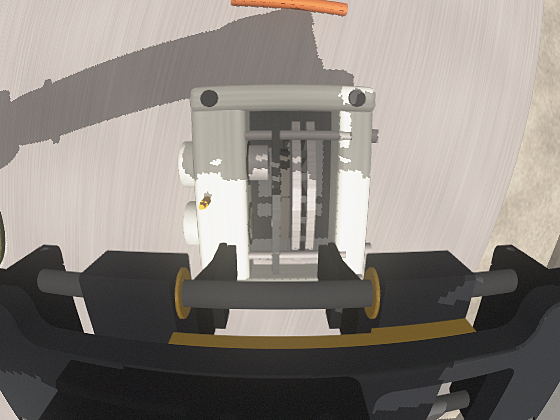

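```bash
python3 - <<'E'
from h import *
a=cv2.imread('pics/w12.png');cv2.imwrite('pics/w12c.png',cv2.resize(a[110:300,215:375],None,fx=4,fy=3.1,interpolation=cv2.INTER_CUBIC))
E
```

```text
(no output)
```

View pics/w12c.png

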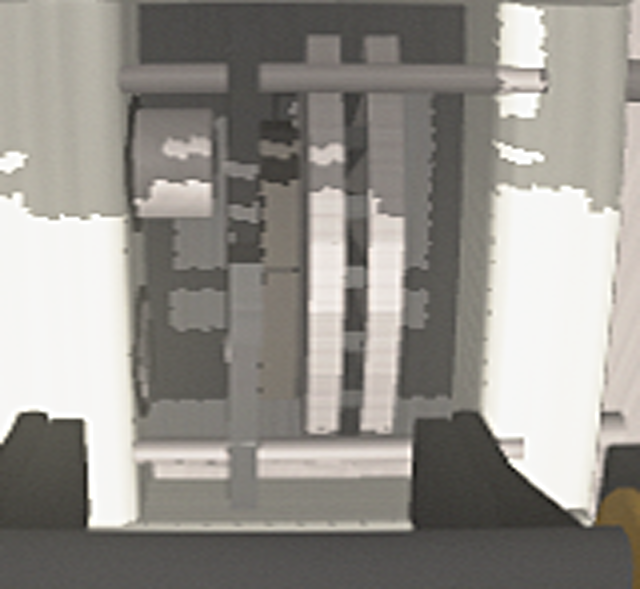

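```bash
python3 -m handwheel '[{"xyz":[0.3,-3,0],"angular":[0,0,-2]},{"xyz":[0.3,-4,0],"angular":[0,0,-2]},{"xyz":[0.3,-4,0],"angular":[0,0,-2]},{"xyz":[0.2,-4,0],"angular":[0,0,-2]},{"xyz":[0,-4,0],"angular":[0,0,-1]}]'; python3 -m handwheel '[{"xyz":[0,-4,0],"angular":[0,0,-1]},{"xyz":[0,-4,0],"angular":[0,0,0]},{"xyz":[0,-4,0],"angular":[0,0,0]},{"xyz":[0,-4,0],"angular":[0,0,0]},{"xyz":[0,-2,-2],"angular":[0,0,0]}]'; python3 -m handwheel '[{"xyz":[0,0,0],"angular":[0,0,0]},{"xyz":[0,0,0],"angular":[0,0,0]}]'
python3 -c "
from h import *
st();img('wrist','pics/w13.png')"
```

```text
time: 10.85
position: [0.5781, 0.0362, 0.23]
tool_rot: [-0.079, 1.585, 0.093]
ft_force: [1.5, -0.5, 0.5]
grip_width: 0.516
time: 11.27
position: [0.5718, -0.1577, 0.2027]
tool_rot: [-0.061, 1.596, 0.072]
ft_force: [0.7, -0.4, -0.8]
grip_width: 0.517
time: 11.43
position: [0.566, -0.1652, 0.1949]
tool_rot: [-0.051, 1.61, 0.063]
ft_force: [0.9, 1.1, 1.3]
grip_width: 0.517
t 11.43 pos mm [ 566.  -165.2  194.9] yaw 4.16 jaw tilt -2.25 down xy deg [-2.28  0.34] F [0.9 1.1 1.3] w 45.0
```

View pics/w13.png

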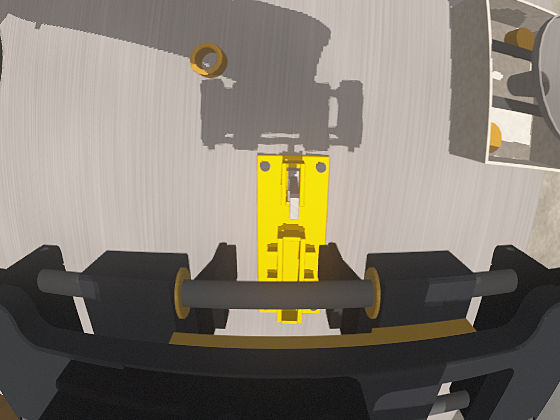

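```bash
python3 -m handwheel '[{"xyz":[0.9,0.5,0],"angular":[-0.3,-2.2,-0.5]},{"xyz":[0,0,0],"angular":[0,0,0]},{"xyz":[0,0,0],"angular":[0,0,0]}]'
python3 -c "
from h import *
s,R=st();d=img('wrist','pics/w14.png')
a=d['pixels'];cv2.imwrite('pics/w14c.png',cv2.resize(a[130:280,230:350],None,fx=4,fy=4,interpolation=cv2.INTER_CUBIC))"
```

```text
time: 11.73
position: [0.5739, -0.1546, 0.1921]
tool_rot: [-0.052, 1.577, 0.058]
ft_force: [-0.5, -1.3, 0.4]
grip_width: 0.513
t 11.73 pos mm [ 573.9 -154.6  192.1] yaw 4.0 jaw tilt -0.37 down xy deg [-0.39  0.21] F [-0.5 -1.3  0.4] w 44.7
```

View pics/w14c.png

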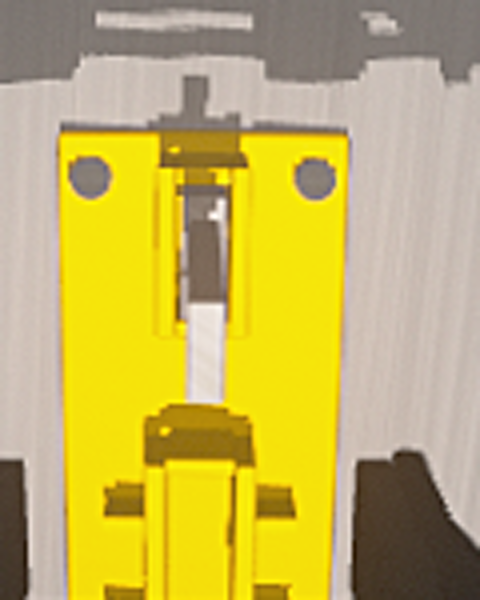

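```bash
python3 -c "
from h import *
s,R=st();d=img('wrist')
for a in [(206,353),(187,353),(225,353),(206,303),(206,403)]:
    u,v=(a[0]+.5)/4+229.5,(a[1]+.5)/4+129.5
    print(onz(d,u,v,.124)*1e3,ontool(d,s['position'],R,u,v,zworld=.124))
"
```

```text
t 11.78 pos mm [ 574.1 -153.9  192.3] yaw 4.05 jaw tilt -0.35 down xy deg [-0.37  0.25] F [-0.8  0.2 -0.2] w 44.9
[ 576.88882571 -156.83834479  124.        ] [68.2 -3.5  3. ]
[ 573.04804036 -157.11992632  124.        ] [68.2 -3.5 -0.9]
[ 580.73043888 -156.55772815  124.        ] [68.2 -3.5  6.8]
[ 576.10221067 -146.36946636  124.        ] [68.3  7.   2.9]
[ 577.69792642 -167.56185049  124.        ] [ 68.2 -14.3   3. ]
```

```bash
python3 -m handwheel '[{"xyz":[0.2,-0.4,-2],"angular":[-0.2,-0.4,-0.4]},{"xyz":[0,0,-2],"angular":[0,0,0]},{"xyz":[0,0,-1],"angular":[0,0,0]},{"xyz":[0,0,0],"angular":[0,0,0]}]'
python3 -c "
from h import *
s,R=st();d=img('wrist','pics/w15.png')
a=d['pixels'];cv2.imwrite('pics/w15c.png',cv2.resize(a[130:300,210:350],None,fx=3.5,fy=3.5,interpolation=cv2.INTER_CUBIC))"
```

```text
time: 12.17
position: [0.5784, -0.1558, 0.1437]
tool_rot: [-0.054, 1.565, 0.054]
ft_force: [-0.5, 0.3, -1.1]
grip_width: 0.516
t 12.17 pos mm [ 578.4 -155.8  143.7] yaw 3.94 jaw tilt 0.27 down xy deg [ 0.28 -0.02] F [-0.5  0.3 -1.1] w 44.9
```

View pics/w15c.png

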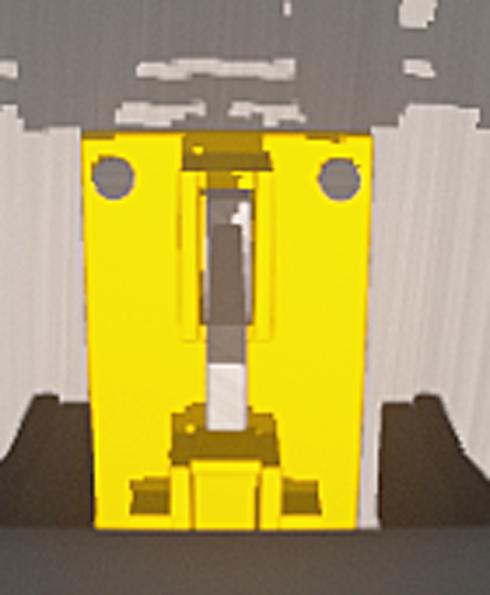

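```bash
python3 -c "
from h import *
s,R=st();d=img('wrist')
for a in [(226.5,377),(206,377),(245,377),(226,325),(226,430)]:
    u,v=(a[0]+.5)/3.5+209.5,(a[1]+.5)/3.5+129.5
    print(onz(d,u,v,.124)*1e3,ontool(d,s['position'],R,u,v,zworld=.124))
"
```

```text
t 12.22 pos mm [ 578.8 -155.7  144.6] yaw 3.95 jaw tilt 0.33 down xy deg [ 0.33 -0.02] F [ 0.1 -0.4 -0. ] w 45.0
[ 576.96324971 -157.95524244  124.        ] [20.6 -2.1 -2.1]
[ 573.04583519 -158.22333241  124.        ] [20.6 -2.1 -6.1]
[ 580.49844643 -157.7170457   124.        ] [20.6 -2.1  1.4]
[ 576.16494402 -147.47505818  124.        ] [20.6  8.4 -2.2]
[ 577.60730621 -169.0385264   124.        ] [ 20.6 -13.2  -2.3]
```

```bash
python3 -m handwheel '[{"xyz":[-0.2,-0.2,-2],"angular":[0,0.3,-0.3]},{"xyz":[-0.1,0,-2],"angular":[0,0.1,0]},{"xyz":[0,0,-1],"angular":[0,0,0]},{"xyz":[0,0,0],"angular":[0,0,0]}]'
python3 -c "
from h import *
s,R=st()"
```

```text
time: 12.6
position: [0.5808, -0.1587, 0.1007]
tool_rot: [-0.053, 1.56, 0.048]
ft_force: [-0.3, 0.1, -0.1]
grip_width: 0.517
t 12.6 pos mm [ 580.8 -158.7  100.7] yaw 3.68 jaw tilt 0.58 down xy deg [ 0.59 -0.18] F [-0.3  0.1 -0.1] w 45.0
```

```bash
python3 -m handwheel '[{"xyz":[-0.4,0,-0.6],"angular":[0.1,0.6,0]},{"xyz":[0,0,-0.5],"angular":[0,0,0]},{"xyz":[0,0,0],"angular":[0,0,0]},{"xyz":[0,0,0],"angular":[0,0,0]}]'
python3 -c "
from h import *
s,R=st()"
```

```text
time: 12.93
position: [0.5787, -0.159, 0.0924]
tool_rot: [-0.052, 1.567, 0.049]
ft_force: [-0.1, -0.8, 0.9]
grip_width: 0.516
t 12.93 pos mm [ 578.7 -159.    92.4] yaw 3.69 jaw tilt 0.18 down xy deg [ 0.19 -0.12] F [-0.1 -0.8  0.9] w 44.9
```

```bash
python3 -m handwheel '[{"xyz":[-0.2,0.1,-0.3],"angular":[0,0.2,0]},{"xyz":[0,0,0],"angular":[0,0,0]},{"xyz":[0,0,0],"angular":[0,0,0]},{"xyz":[0,0,0],"angular":[0,0,0]},{"xyz":[0,0,0],"angular":[0,0,0]}]' 0 55;  python3 -m handwheel '[{"xyz":[0,0,0],"angular":[0,0,0]},{"xyz":[0,0,0],"angular":[0,0,0]},{"xyz":[0,0,0],"angular":[0,0,0]},{"xyz":[0,0,0],"angular":[0,0,0]},{"xyz":[0,0,0],"angular":[0,0,0]}]'
python3 -c "
from h import *
s,R=st();d=img('wrist','pics/w16.png')"
```

```text
time: 13.35
position: [0.5778, -0.1582, 0.0911]
tool_rot: [-0.053, 1.568, 0.048]
ft_force: [-0.5, 0.1, -0.7]
grip_width: 0.224
time: 13.77
position: [0.5775, -0.1582, 0.0913]
tool_rot: [-0.053, 1.568, 0.048]
ft_force: [-0.6, -0.0, 0.6]
grip_width: 0.088
t 13.77 pos mm [ 577.5 -158.2   91.3] yaw 3.69 jaw tilt 0.12 down xy deg [ 0.13 -0.16] F [-0.6 -0.   0.6] w 7.6
```

View pics/w16.png

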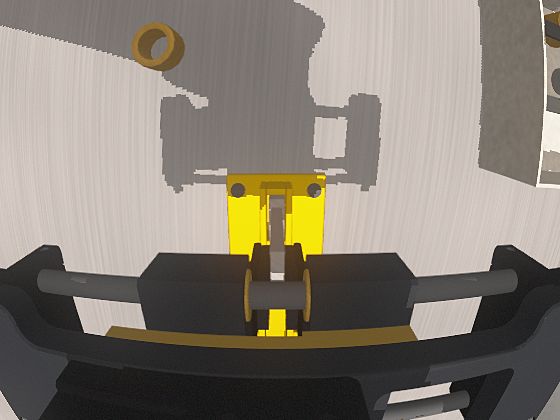

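```bash
python3 -m handwheel '[{"xyz":[0,0,1.5],"angular":[0,0,0]},{"xyz":[0,0,3.5],"angular":[0,0,0]},{"xyz":[0,0,4],"angular":[0,0,0]},{"xyz":[0,0,4],"angular":[0,0,0]},{"xyz":[0,0,4],"angular":[0,0,0]}]'; python3 -m handwheel '[{"xyz":[0.5,3,2],"angular":[0,-1,2]},{"xyz":[0.5,4,0.5],"angular":[0,-0.5,2]},{"xyz":[0.3,4,0],"angular":[0,0,2]},{"xyz":[0,4,0],"angular":[0,0,2]},{"xyz":[0,4,0],"angular":[0,0,2]}]'
python3 -c "
from h import *
s,R=st()"
```

```text
time: 14.23
position: [0.5678, -0.1554, 0.2517]
tool_rot: [-0.047, 1.594, 0.055]
ft_force: [2.1, 0.0, -2.1]
grip_width: 0.086
time: 14.65
position: [0.5838, 0.0239, 0.2893]
tool_rot: [-0.178, 1.542, 0.166]
ft_force: [0.2, 0.2, -2.6]
grip_width: 0.086
t 14.65 pos mm [583.8  23.9 289.3] yaw 12.61 jaw tilt 1.18 down xy deg [ 1.27 -0.31] F [ 0.2  0.2 -2.6] w 7.5
```

```bash
python3 -m handwheel '[{"xyz":[-0.3,3,0],"angular":[0.2,0.5,1]},{"xyz":[-0.3,4,0],"angular":[0,0.5,0]},{"xyz":[-0.2,4,0],"angular":[0,0,0]},{"xyz":[0,2.5,0],"angular":[0,0,0]},{"xyz":[0,0,0],"angular":[0,0,0]}]'
python3 -c "
from h import *
s,R=st()"
```

```text
time: 15.07
position: [0.5711, 0.1747, 0.2871]
tool_rot: [-0.196, 1.561, 0.204]
ft_force: [-0.9, 0.7, -2.4]
grip_width: 0.089
t 15.07 pos mm [571.1 174.7 287.1] yaw 14.59 jaw tilt 0.09 down xy deg [0.02 0.3 ] F [-0.9  0.7 -2.4] w 7.8
```

```bash
python3 -m handwheel '[{"xyz":[0,1,-1.5],"angular":[-0.3,0,-0.4]},{"xyz":[0,0,-1],"angular":[0,0,0]},{"xyz":[0,0,0],"angular":[0,0,0]},{"xyz":[0,0,0],"angular":[0,0,0]}]'
python3 -c "
from h import *
s,R=st();d=img('wrist','pics/w17.png')
a=d['pixels'];cv2.imwrite('pics/w17c.png',cv2.resize(a[60:300,180:380],None,fx=3,fy=2.5,interpolation=cv2.INTER_CUBIC))"
```

```text
time: 15.4
position: [0.5697, 0.1865, 0.259]
tool_rot: [-0.2, 1.565, 0.198]
ft_force: [0.3, 0.6, -2.0]
grip_width: 0.084
t 15.4 pos mm [569.7 186.5 259. ] yaw 14.49 jaw tilt -0.18 down xy deg [-0.17 -0.08] F [ 0.3  0.6 -2. ] w 7.3
```

View pics/w17c.png

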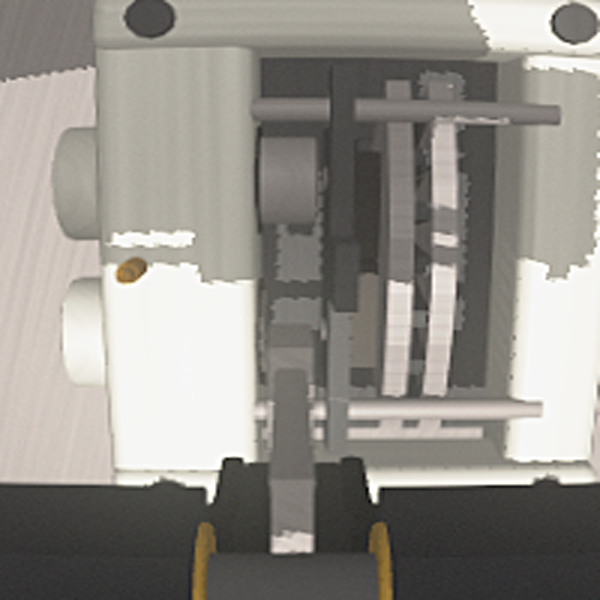

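```bash
python3 - <<'E'
from h import *
s,R=st();d=img("wrist");p=s["position"]
c=lambda a:((a[0]+.5)/3+179.5,(a[1]+.5)/2.5+59.5)
for n,a,z in [('pin_l',(300,108),.123),('pin_l2',(500,111),.123),('pin_r',(500,409),.123),('pin_r2',(330+60,408),.123),('win',(257,250),.130),('far win',(508,300),.125),('disc near',(385,290),.130),('disc far',(453,290),.130),('plate L y+',(330,150),.1375),('plate R y+',(355,150),.1375),('plate top end',(342,67),.1375),('plate L',(328,420),.1375),('plate R',(348,420),.1375),('plate end-',(337,449),.1375),('spacer blade L',(272,340),.259-.083+.034),('bR',(315,340),.259-.083+.034)]:
    print(n,ontool(d,p,R,*c(a),zworld=z))
E
```

```text
t 15.45 pos mm [569.8 185.6 258.8] yaw 14.43 jaw tilt -0.2 down xy deg [-0.18 -0.13] F [ 0.2 -1.3 -2.5] w 6.9
pin_l [135.7  91.1   2.2]
pin_l2 [135.5  91.5  67.4]
pin_r [135.6 -30.9  72.5]
pin_r2 [135.8 -30.4  33.6]
win [128.8  36.1 -11.6]
far win [133.6  16.   72.2]
disc near [128.7  20.5  29.9]
disc far [128.6  20.7  52.3]
plate L y+ [121.2  74.7  11.3]
plate R y+ [121.2  74.8  19.1]
plate top end [121.1 105.9  14.9]
plate L [121.4 -30.5  11.6]
plate R [121.3 -30.5  18.2]
plate end- [121.4 -42.9  14.8]
spacer blade L [48.8 19.8 -5.3]
bR [48.8 19.8  5.3]
```

```bash
python3 -m handwheel '[{"xyz":[0,-0.15,-0.8],"angular":[0.1,0,-0.1]},{"xyz":[0,0,-0.8],"angular":[0,0,0]},{"xyz":[0,0,-0.8],"angular":[0,0,0]},{"xyz":[0,0,0],"angular":[0,0,0]}]'
python3 -c "
from h import *
s,R=st()"
```

```text
time: 15.83
position: [0.5721, 0.1797, 0.2351]
tool_rot: [-0.191, 1.561, 0.19]
ft_force: [0.4, -0.1, -2.2]
grip_width: 0.085
t 15.83 pos mm [572.1 179.7 235.1] yaw 13.92 jaw tilt 0.07 down xy deg [ 0.08 -0.03] F [ 0.4 -0.1 -2.2] w 7.4
```

```bash
python3 -m handwheel '[{"xyz":[-0.2,0.45,0],"angular":[0,0,0.3]},{"xyz":[0,0,0],"angular":[0,0,0]},{"xyz":[0,0,-0.5],"angular":[0,0,0]},{"xyz":[0,0,-0.5],"angular":[0,0,0]},{"xyz":[0,0,0],"angular":[0,0,0]}]'
python3 -c "
from h import *
s,R=st()"
```

```text
time: 16.25
position: [0.57, 0.1843, 0.2241]
tool_rot: [-0.195, 1.56, 0.194]
ft_force: [-0.0, 0.2, -2.7]
grip_width: 0.082
t 16.25 pos mm [570.  184.3 224.1] yaw 14.22 jaw tilt 0.08 down xy deg [ 0.09 -0.02] F [-0.   0.2 -2.7] w 7.2
```

```bash
python3 -m handwheel '[{"xyz":[0,0,-0.5],"angular":[0,0,0]},{"xyz":[0,0,-0.5],"angular":[0,0,0]},{"xyz":[0,0,0],"angular":[0,0,0]}]'
python3 -c "
from h import *
s,R=st();d=img('wrist','pics/w18.png')
a=d['pixels'];cv2.imwrite('pics/w18c.png',cv2.resize(a[60:300,180:380],None,fx=3,fy=2.5,interpolation=cv2.INTER_CUBIC))"
```

```text
time: 16.5
position: [0.57, 0.1846, 0.2131]
tool_rot: [-0.196, 1.56, 0.195]
ft_force: [0.6, -0.3, -1.7]
grip_width: 0.081
t 16.5 pos mm [570.  184.6 213.1] yaw 14.25 jaw tilt 0.09 down xy deg [ 0.1  -0.02] F [ 0.6 -0.3 -1.7] w 7.1
```

View pics/w18c.png

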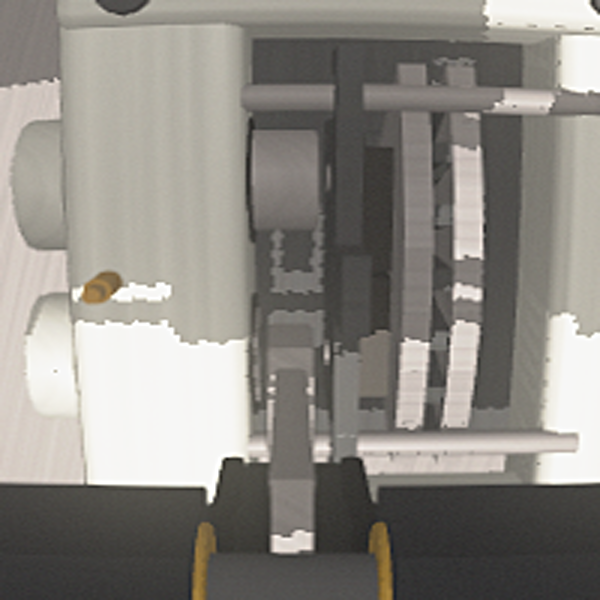

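```bash
python3 -m handwheel '[{"xyz":[0,0,-0.5],"angular":[0,0,0]},{"xyz":[0,0,-0.5],"angular":[0,0,0]},{"xyz":[0,0,-0.3],"angular":[0,0,0]},{"xyz":[0,0,0],"angular":[0,0,0]}]'
python3 -c "
from h import *
s,R=st();d=img('wrist','pics/w19.png')
a=d['pixels'];cv2.imwrite('pics/w19c.png',cv2.resize(a[60:300,180:380],None,fx=3,fy=2.5,interpolation=cv2.INTER_CUBIC))"
```

```text
time: 16.88
position: [0.5703, 0.1846, 0.1994]
tool_rot: [-0.195, 1.559, 0.195]
ft_force: [-0.5, 0.9, -3.5]
grip_width: 0.08
t 16.88 pos mm [570.3 184.6 199.4] yaw 14.24 jaw tilt 0.14 down xy deg [ 0.15 -0.01] F [-0.5  0.9 -3.5] w 7.0
```

View pics/w19c.png

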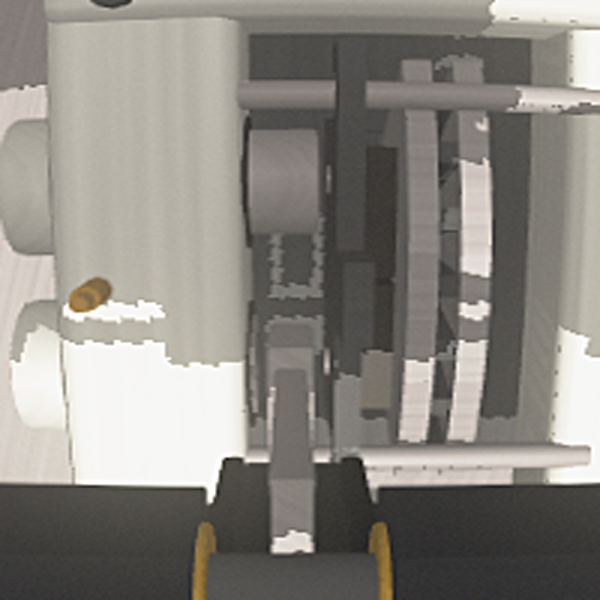

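```bash
python3 -m handwheel '[{"xyz":[0,0,-0.5],"angular":[0,0,0]},{"xyz":[0,0,-0.5],"angular":[0,0,0]},{"xyz":[0,0,-0.4],"angular":[0,0,0]},{"xyz":[0,0,0],"angular":[0,0,0]}]'
python3 -c "
from h import *
s,R=st()"; python3 -m handwheel '[{"xyz":[0,0,-0.5],"angular":[0,0,0]},{"xyz":[0,0,-0.5],"angular":[0,0,0]},{"xyz":[0,0,-0.3],"angular":[0,0,0]},{"xyz":[0,0,0],"angular":[0,0,0]}]'
python3 -c "
from h import *
s,R=st();d=img('wrist','pics/w20.png')
a=d['pixels'];cv2.imwrite('pics/w20c.png',cv2.resize(a[60:300,180:380],None,fx=3,fy=2.5,interpolation=cv2.INTER_CUBIC))"
```

```text
time: 17.27
position: [0.5706, 0.1847, 0.1846]
tool_rot: [-0.195, 1.558, 0.195]
ft_force: [0.0, 0.5, -3.0]
grip_width: 0.082
t 17.27 pos mm [570.6 184.7 184.6] yaw 14.24 jaw tilt 0.2 down xy deg [0.21 0.01] F [ 0.   0.5 -3. ] w 7.1
time: 17.6
position: [0.5705, 0.1847, 0.1699]
tool_rot: [-0.195, 1.559, 0.195]
ft_force: [-0.6, -0.9, -2.7]
grip_width: 0.084
t 17.6 pos mm [570.5 184.7 169.9] yaw 14.24 jaw tilt 0.18 down xy deg [0.19 0.01] F [-0.6 -0.9 -2.7] w 7.3
```

View pics/w20c.png

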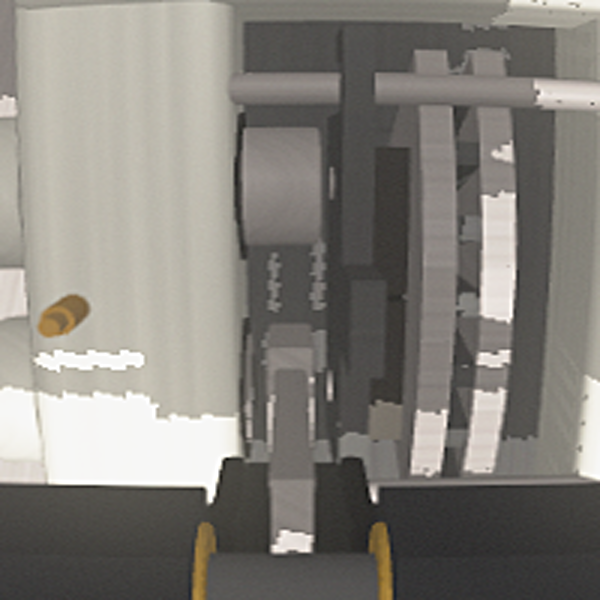

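```bash
python3 -m handwheel '[{"xyz":[0.19,0.05,0],"angular":[0,0,0]},{"xyz":[0.1,0.025,0],"angular":[0,0,0]},{"xyz":[0.1,0.025,0],"angular":[0,0,0]}]'
python3 -c "
from h import *
s,R=st()"; python3 -m handwheel '[{"xyz":[0.1,0.025,0],"angular":[0,0,0]},{"xyz":[0.1,0.025,0],"angular":[0,0,0]}]'
python3 -c "
from h import *
s,R=st()"
```

```text
time: 17.9
position: [0.575, 0.1859, 0.1707]
tool_rot: [-0.195, 1.558, 0.195]
ft_force: [-0.8, 0.1, -2.4]
grip_width: 0.084
t 17.9 pos mm [575.  185.9 170.7] yaw 14.24 jaw tilt 0.24 down xy deg [0.24 0.02] F [-0.8  0.1 -2.4] w 7.3
time: 18.07
position: [0.5766, 0.1863, 0.1707]
tool_rot: [-0.195, 1.559, 0.195]
ft_force: [-1.7, -0.6, -2.1]
grip_width: 0.084
t 18.07 pos mm [576.6 186.3 170.7] yaw 14.24 jaw tilt 0.15 down xy deg [ 0.16 -0.  ] F [-1.7 -0.6 -2.1] w 7.3
```

```bash
python3 -m handwheel '[{"xyz":[0.1,0.025,0],"angular":[0,0,0]},{"xyz":[0.1,0.025,0],"angular":[0,0,0]}]'; python3 -m handwheel '[{"xyz":[0.1,0.025,0],"angular":[0,0,0]}]'
python3 -c "
from h import *
s,R=st()"
```

```text
time: 18.23
position: [0.5774, 0.1865, 0.1706]
tool_rot: [-0.196, 1.563, 0.194]
ft_force: [-3.0, -0.9, -0.2]
grip_width: 0.081
time: 18.32
position: [0.5779, 0.1866, 0.1706]
tool_rot: [-0.196, 1.564, 0.194]
ft_force: [-2.9, -0.5, -0.4]
grip_width: 0.085
t 18.32 pos mm [577.9 186.6 170.6] yaw 14.25 jaw tilt -0.13 down xy deg [-0.11 -0.09] F [-2.9 -0.5 -0.4] w 7.4
```

```bash
python3 -m handwheel '[{"xyz":[0.15,0.04,0],"angular":[0,0,0]},{"xyz":[0.15,0.04,0],"angular":[0,0,0]}]'; python3 -m handwheel '[{"xyz":[0.15,0.04,0],"angular":[0,0,0]},{"xyz":[0.15,0.04,0],"angular":[0,0,0]}]'
python3 -c "
from h import *
s,R=st();d=img('wrist','pics/w21.png')
a=d['pixels'];cv2.imwrite('pics/w21c.png',cv2.resize(a[60:300,180:380],None,fx=3,fy=2.5,interpolation=cv2.INTER_CUBIC))"
```

```text
time: 18.48
position: [0.5797, 0.1871, 0.1705]
tool_rot: [-0.197, 1.567, 0.194]
ft_force: [-3.3, -1.1, -0.0]
grip_width: 0.089
time: 18.65
position: [0.5813, 0.1874, 0.1703]
tool_rot: [-0.198, 1.571, 0.194]
ft_force: [-5.6, -1.6, 1.5]
grip_width: 0.089
t 18.65 pos mm [581.3 187.4 170.3] yaw 14.28 jaw tilt -0.54 down xy deg [-0.5  -0.23] F [-5.6 -1.6  1.5] w 7.8
```

View pics/w21c.png

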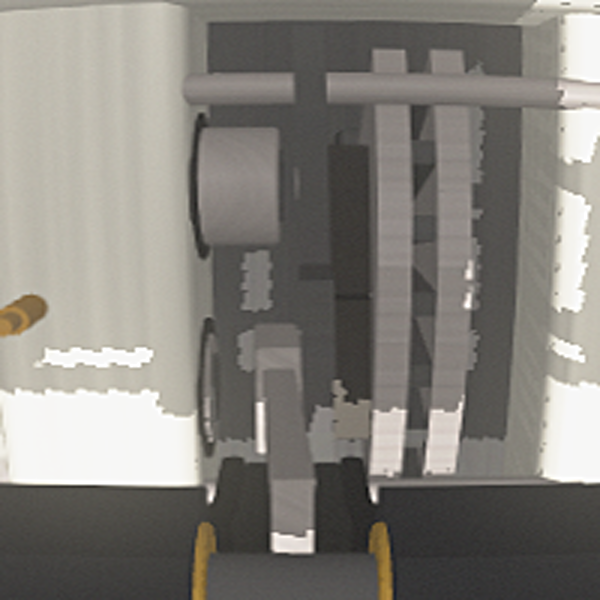

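```bash
python3 -m handwheel '[{"xyz":[0.05,0.01,0],"angular":[0.25,-1,0]},{"xyz":[0.05,0.01,0],"angular":[0.25,-1,0]}]' - 60
python3 -c "
from h import *
s,R=st();d=img('wrist','pics/w22.png')
a=d['pixels'];cv2.imwrite('pics/w22c.png',cv2.resize(a[60:300,180:380],None,fx=3,fy=2.5,interpolation=cv2.INTER_CUBIC));st()"
```

```text
time: 18.87
position: [0.5804, 0.1872, 0.1694]
tool_rot: [-0.195, 1.541, 0.196]
ft_force: [-7.1, -2.5, 1.0]
grip_width: 0.086
t 18.87 pos mm [580.4 187.2 169.4] yaw 14.29 jaw tilt 1.17 down xy deg [1.16 0.18] F [-7.1 -2.5  1. ] w 7.5
t 18.92 pos mm [579.8 187.1 169.5] yaw 14.3 jaw tilt 1.19 down xy deg [1.18 0.17] F [-5.7 -1.6  0.5] w 7.3
```

View pics/w22c.png

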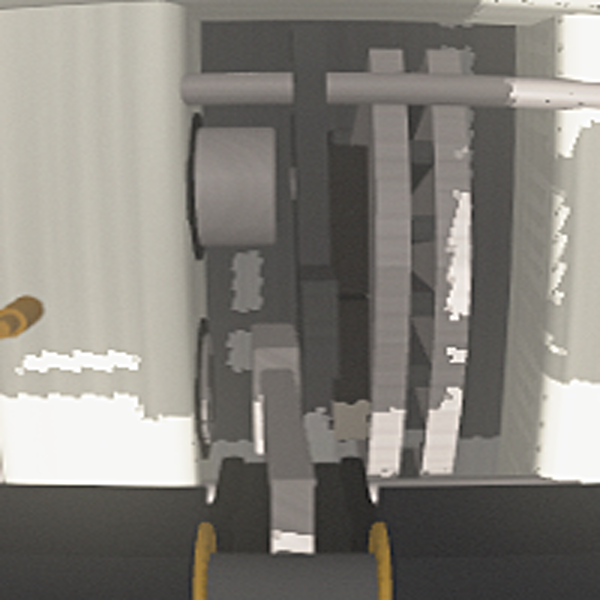

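```bash
python3 - <<'E'
from h import *
s,R=st();d=img("wrist");p=s["position"]
c=lambda a:((a[0]+.5)/3+179.5,(a[1]+.5)/2.5+59.5)
for n,a,h in [('bladetop L',(257,350),.049),('bladetop R',(300,350),.049),('stemtop L',(271,545),-.033),('stemtop R',(314,545),-.033),('foot L',(253,324),.083),('foot R',(296,324),.083)]: print(n,ontool(d,p,R,*c(a),h=h))
for n,a,z in [('disc near',(372,290),.130),('disc far',(435+35,250),.130),('lining R',(370,250),.1225),('plate L',(292,130),.1375),('plate R',(328,130),.1375),('plateL r',(301,300),.1635),('plateR r',(337,300),.1635),('win',(198,350),.13),('pinl',(220,88),.123),('pinl2',(450,89),.123)]: print(n,ontool(d,p,R,*c(a),zworld=z))
E
```

```text
t 18.92 pos mm [579.8 187.1 169.5] yaw 14.3 jaw tilt 1.19 down xy deg [1.18 0.17] F [-5.7 -1.6  0.5] w 7.3
bladetop L [49.  16.8 -9. ]
bladetop R [49.  16.8  1.6]
stemtop L [-33.   -3.9  -4.1]
stemtop R [-33.   -3.9   3.4]
foot L [ 83.   17.  -11.3]
foot R [83.  17.   0.8]
disc near [39.8 36.5 18.2]
disc far [40.2 48.  41. ]
lining R [47.2 46.7 18.1]
plate L [31.8 80.5 -0.4]
plate R [31.9 80.6  7.4]
plateL r [ 5.9 40.1  1.4]
plateR r [ 6.  40.1  8.5]
win [ 39.   19.4 -22.5]
pinl [ 45.9  92.8 -17.1]
pinl2 [47.  93.2 36.5]
```

```bash
python3 -m handwheel '[{"xyz":[0.15,0.04,0],"angular":[0.25,-1,0]},{"xyz":[0.2,0.05,0],"angular":[0.2,-0.8,0]}]'
python3 -c "
from h import *
st()"
python3 -m handwheel '[{"xyz":[0.2,0.05,0],"angular":[0.1,-0.4,0]},{"xyz":[0.2,0.05,0],"angular":[0.1,-0.4,0]}]' 
python3 -c "
from h import *
s,R=st();d=img('wrist','pics/w23.png')
a=d['pixels'];cv2.imwrite('pics/w23c.png',cv2.resize(a[60:300,180:380],None,fx=3,fy=2.5,interpolation=cv2.INTER_CUBIC));st()"
```

```text
time: 19.13
position: [0.5804, 0.1872, 0.1687]
tool_rot: [-0.193, 1.516, 0.197]
ft_force: [-8.5, -3.3, 2.3]
grip_width: 0.087
t 19.13 pos mm [580.4 187.2 168.7] yaw 14.33 jaw tilt 2.63 down xy deg [2.59 0.49] F [-8.5 -3.3  2.3] w 7.5
time: 19.3
position: [0.5802, 0.1872, 0.1681]
tool_rot: [-0.193, 1.51, 0.197]
ft_force: [-7.5, -1.8, 2.3]
grip_width: 0.084
t 19.3 pos mm [580.2 187.2 168.1] yaw 14.36 jaw tilt 2.98 down xy deg [2.94 0.53] F [-7.5 -1.8  2.3] w 7.3
t 19.35 pos mm [580.1 187.2 168.1] yaw 14.37 jaw tilt 2.97 down xy deg [2.94 0.52] F [-8.3 -1.5  2.2] w 7.8
```

View pics/w23c.png

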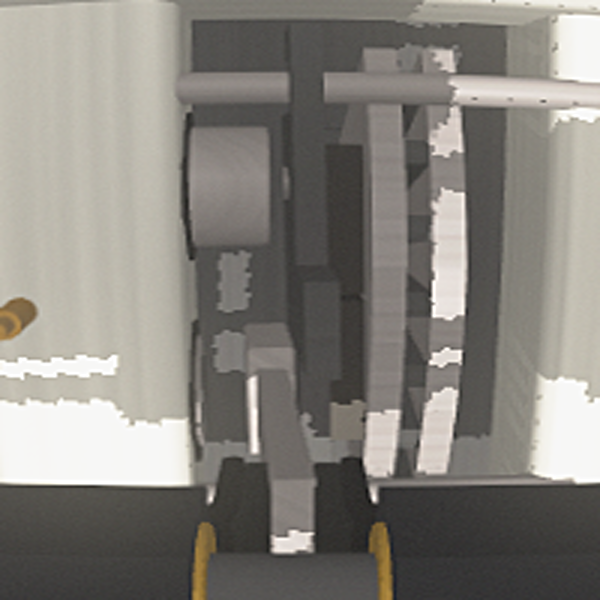

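```bash
python3 -m handwheel '[{"xyz":[0.2,0.05,0],"angular":[0,0,0]}]' 
python3 - <<'E'
from h import *
st()
for i in range(4):
    for k in range(5): d=img('wrist')
    s,R=st()
p=s["position"];cv2.imwrite('pics/w24.png',d['pixels'])
cv2.imwrite('pics/w24c.png',cv2.resize(d['pixels'][80:260,250:350],None,fx=6,fy=3.3,interpolation=cv2.INTER_CUBIC))
c=lambda a:((a[0]+.5)/3+179.5,(a[1]+.5)/2.5+59.5)
for n,a,h in [('stemtop',(292,545),-.033),('foot',(270,324),.083)]:
    u,v=c(a);o,r=ray(d,u,v);nn=R[:,0];print(n,(o+r*(nn@(p+nn*h-o))/(nn@r))*1e3)
E
```

```text
time: 19.43
position: [0.58, 0.1871, 0.1678]
tool_rot: [-0.194, 1.514, 0.197]
ft_force: [-7.3, -1.7, 2.9]
grip_width: 0.086
t 19.43 pos mm [580.  187.1 167.8] yaw 14.39 jaw tilt 2.73 down xy deg [2.7  0.44] F [-7.3 -1.7  2.9] w 7.5
t 19.68 pos mm [580.1 187.2 167.7] yaw 14.39 jaw tilt 2.71 down xy deg [2.69 0.44] F [-6.9 -1.8  3. ] w 7.4
t 19.93 pos mm [580.1 187.2 167.7] yaw 14.39 jaw tilt 2.72 down xy deg [2.69 0.44] F [-7.  -3.3  2.1] w 7.6
t 20.18 pos mm [580.1 187.2 167.7] yaw 14.39 jaw tilt 2.72 down xy deg [2.7  0.44] F [-7.1 -2.6  2. ] w 7.6
t 20.43 pos mm [580.1 187.2 167.8] yaw 14.39 jaw tilt 2.72 down xy deg [2.7  0.44] F [-7.8 -3.   2.3] w 7.2
stemtop [579.15420531 183.08264412 200.71256463]
foot [573.53649805 202.70331393  84.46638501]
```

View pics/w24c.png

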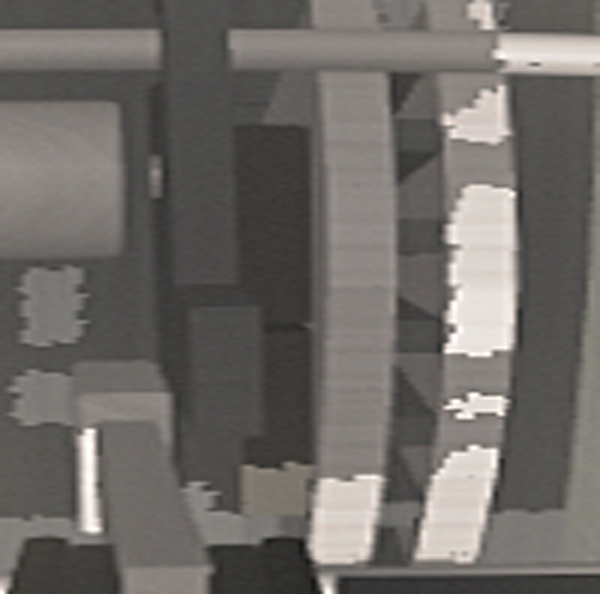

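```bash
python3 - <<'E'
from h import *
s,R=st();d=img("wrist")
c=lambda a:((a[0]+.5)/6+249.5,(a[1]+.5)/3.3+79.5)
def dr(n,a,b,z):
    A=onz(d,*c(a),z);B=onz(d,*c(b),z);e=A-B;print(n,np.round(np.degrees(np.arctan2(-e[0],e[1])),2),np.round(np.linalg.norm(e)*1e3))
dr('plate L',(162,15),(174,280),.1375)
dr('plate R',(230,15),(238,240),.1375)
dr('lining R',(309,130),(314,450),.1225)
dr('disc edge mid',(320,150),(315,470),.129)
c2=lambda a:((a[0]+.5)/6+249.5,(a[1]+.5)/3.3+79.5)
A=onz(d,*c((10,47)),.123);B=onz(d,*c((480,53)),.123);e=B-A;print('pin',np.degrees(np.arctan2(e[1],e[0])))
E
```

```text
t 20.43 pos mm [580.1 187.2 167.8] yaw 14.39 jaw tilt 2.72 down xy deg [2.7  0.44] F [-7.8 -3.   2.3] w 7.2
plate L 15.85 53.0
plate R 15.74 45.0
lining R 15.79 71.0
disc edge mid 14.9 69.0
pin 13.819455092500117
```

```bash
python3 -c "
from bench import *
print(close_job())"
```

```text
the job is handed in; nothing more can be done
None
```

I hung the pad on both guide pins with the lining towards the disc and let go of it. Then I lowered the spacer blade behind it at the set-back piston and handed in at about 20 s, with the spacer still gripped and pressing. The verdict is not reported, so what follows rests on my own checks.

**What the last checks showed**
- **Push:** the wrist read a steady 7–8 N towards the disc over the last second, and the tool did not move.
- **Grip:** the gripper stayed closed on the 8 mm stem with the grip set to 60 N.
- **Blade position:** it was about 0.5 mm off the piston's centre line sideways and about 2 mm low. Its x of about -23 mm is what a flush pad would give.
- **Blade clearance:** in the images it touched neither a piston nor the caliper.

**What was less than ideal**
- **Spacer tilt:** the spacer tipped about 2.5–4° in the fingers under load. I tilted the tool to make up for most of it, which left the blade 1–3° from upright (the limit is 8.6°).
- **Pad angle:** the pad measured about 1–1.5° (0.016–0.028 rad) off the disc's direction. That is inside the 0.05 rad limit, but the left end may sit about 1–2 mm back from the disc.
- **Pad-to-disc force:** I could not measure this directly. I infer it from the wrist force and from the pad not moving further when pushed harder.

I never went near the drift or the weight, and passed over the bush only at height; I did not re-measure their positions at the end.

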